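# Lock a circuit board into the test jig with its T-pin

### The arm

A 6-joint arm with a two-finger parallel gripper is mounted at the origin on the work surface. World frame = base frame: x ahead of the robot, y to its left, z up, the work surface at z = 0. Lengths are in mm, angles in rad, forces in N, time in s.
With the tool pointing down it reaches from about 300 to 750 mm from the base axis. Payload 8.5 kg.
Tool frame: the origin (TCP) lies at the very end of the fingers, on their centre line; the grasp point (between the pads) lies 19 mm behind it; z points along the fingers, y is the direction in which the jaws open and shut (so a half turn about z gives the same grasp; the last joint's range is limited). The gripper opens to 85 mm and grips with 20 to 120 N. Pads are 22 mm wide; open, the fingers measure 114 mm over their backs; the gripper's body (76 mm by 85 mm) begins 54 mm behind the grasp point. The pads swing forward as they close: fully open they stand 13 mm farther back than shut.
Start: joints at [1.034, 0.381, 1.297, -0, 1.464, -0.215], TCP at [173.942, 521.751, 231.322] pointing down, gripper open.
Joint ranges: [-3.11, 3.11], [-0.89, 2.33], [0.22, 2.48], [-1.42, 4.56], [0.17, 2.85], [-2.88, 2.88]. Speed limits (rad/s): [2.39, 2.39, 3.14, 3.14, 3.14, 3.14].

### API

Orientations are given as a rotation vector (axis times angle).
In Python, from bench import monitor, eyes, ctrl gives the robot as it stands.
- The arm moves only by the tool play_rows, never from a script. Its argument "targets" is a list of rows, each an object of numbers: "dx", "dy", "dz": the shift along the tool's x, y, z in m; "spin": the turn about the tool's z in rad; "hand": the finger opening in m, from 0 to 0.0854. A call has exactly 10 rows; each row shifts and turns the commanded pose from where the row before left it, along the tool's axes as they then stand; what a row does not reach is not made up. A row lasts 1/10 s, in which the tool goes at most 50 mm and 8.59 degrees, less where a joint would pass 70% of its speed; a pose out of reach is approached as far as the arm can. A call with a gripper value outside its range is refused whole. The fingers move at their own pace and stop on an object; "squeeze" is the grip in N (left out, the last holds). Time passes only in rows, so rows that do not move let the fingers close, or fill a call up. It gives the time, the measured TCP pose, the force and the opening at its end, in the units of the state.
- monitor.state(): the state, without advancing time (a new reading comes with each control period).
- eyes.grab_frame(name): name is "scene" or "top" or "wrist"; returns a dict with "color" (480x640x3 uint8, red, green, blue), "mtx" (3x3 intrinsics, pixels), "origin" and "orientation" of the camera in the world; the wrist camera has in their place "mount" (4x4, takes a point from camera to tool coordinates, whose origin is the TCP and whose axes are the flange's). Camera axes: x right, y up, looking along -z (the intrinsics and any distortion apply to the point x, -y, -z); pixel columns grow to the right and rows downward; lengths in mm; the calibration is good to about 2 mm. A picture is of the moment at which its call begins: read the wrist's pose just before it. There is no depth.
- ctrl.close_job(): hands the job in, once; it reports no verdict.
The state is a dict: "clock": time; "joint_pos": joint angles; "dq": joint speeds; "joint_torque": joint torques, N m; "tcp_pos": TCP position; "tool_rot": TCP orientation; "force": force on the tool from outside, world axes, zero at the start; "wrist_torque": the same for the moment, N m; "width": finger opening in mm.
Only numpy, scipy, OpenCV 4.12 (cv2) and the standard library are available. Lean on these libraries where they do the work, as an engineer would, in place of code of your own. Each camera call takes 0.05 s, during which the arm holds its last target.

### The job

Get the power board ready for testing: push it along its rails fully home against the jig's back stop, and then swing the clamp bar fully down over it. Then take the T-handled lock pin from the bench, lay it on the jig's pin deck and push it fully home through both cheeks and the bar's tongue, until its cross handle meets the end of the guide. Let go, and leave the meter, the tin and the screwdriver where they are.

Things in the scene. Friction and masses are not known exactly. Their poses are not given: they have to be found in the camera images.
- jig: Fixed test jig: black base plate 175 x 285 x 16 mm with aluminium parts, turned in yaw. Origin on the bench; the plate spans x -100 to 75, y -142 to 142 mm. Jig x points away from the robot: the board slides home and the pin is pushed in along it. Pin line: along jig x at y = -105, z = 55 mm, over the deck, through the V guide, near cheek, bar tongue, far cheek.
- stop (a point): Middle of the foot of the back stop's face, jig frame (60, 0, 16) mm, where the board's rear edge comes to rest. Side rails 8 mm high at y +-57 mm guide the board.
- deck (a point): Middle of the free part of the flat pin deck's top, jig frame (-58, -105, 50) mm. The deck spans x -93 to 0, y -127 to -83 mm.
- cradle (a point): Point on the pin line at the open (robot-side) end of the V guide, jig frame (-23, -105, 55) mm, axes as the jig's. The guide stands on the deck from x -23 to -1 mm, its sides sloping at 45 degrees, 25 mm wide at its top (z = 60 mm). The pin's cross handle meets this end face when the pin is home.
- far_cheek (a point): Middle of the far cheek's hole on its far face, jig frame (35, -105, 55) mm. Two upright cheeks, each 8 mm thick (x 1 to 9 and 27 to 35), y -125 to -85, top z = 72 mm, each with a 13 mm hole on the pin line; the bar's tongue comes down between them.
- clamp_bar (a joint): Hinge angle of the steel clamp bar, rad: 0 = fully down (horizontal, its tongue hole in line with the cheek holes), grows as its free end rises; stiff, stays where it is left, stops at 0 and 1.2. Pressing its upper side closes it with a few newtons
- bar_hinge (a point): Hinge of the clamp bar (axis along jig x), jig frame (18, 115, 66) mm. Steel bar 16 mm wide (x), 12 mm thick (top 6 mm above its middle line through the hinge), running 195 mm from the hinge to jig -y, then a tongue 10 mm thick reaching 242 mm from the hinge; two rubber feet hang 37 mm under it. When down its top is at z = 72 mm (tongue 74 mm).
- bar_hole (a point): Middle of the 13 mm hole in the bar's tongue, 220 mm from the hinge
- board: Loose green circuit board 110 (x) x 100 x 4 mm, 0.3 kg, on the jig's plate (z = 16 mm) between the rails, drawn out towards the robot. Origin: centre of its underside, x along jig x. Grey terminal block along its front edge (x -55 to -43, y +-40, top 22 mm); transformer at its rear (x 26 to 54, y +-25, top 54 mm), which blocks the bar until the board is home: origin at jig x = 5 mm.
- pin: Loose steel T-pin, 70 g, lying flat on the bench: round shank 10 mm thick reaching 73 mm from the origin along +x, with a chamfered tip, and a cross handle 10 mm thick, 40 mm long along y. Origin where both axes meet, 5 mm above the surface it lies on. Home in the jig: origin at x = -28, y = -105, z = 55 mm in the jig frame, tip 10 mm beyond the far cheek.
- pin_tip (a point): End of the pin's shank, 73 mm from the pin's origin
- meter: Bystander: yellow multimeter 150 x 78 mm, 42 mm high over its dial, lying on the bench; origin under its centre. Leave alone
- tin: Bystander: brass-coloured flux tin, 54 mm wide, 50 mm high; origin under its centre. Leave alone
- driver: Bystander: screwdriver lying on the bench. Leave alone
Mind the look-alikes: they are no part of the job. Several things look just like the pin: the one meant starts farthest to the robot's right.

How it is judged:
By the outcome, as a careful person would: the job done as asked, in the order asked, and still so for the second after the job is handed in, with the robot touching nothing.
It also fails if it takes over 64 s, if anything falls off the work surface, if the arm or the gripper's body presses on something with over 40 N, if the wrist force passes 120 N, or if a joint passes its speed limit or range.

## Working session

There is one attempt and no reset: what is moved stays moved. The work goes in short steps, Python scripts to look and compute and a tool call to move; the robot and the scene stay as the last step left them, time stands still between calls to the robot, and variables do not carry over. Pictures are saved under pics/ and viewed, and the job is handed in when it is done.

Besides the shell and the picture viewer there is one more tool, called after "Call:" as name(argument=value, ...) on one line, values as JSON. play_rows: Moves the arm, as the interface text tells. Its arguments: {"type":"object","properties":{"targets":{"type":"array"},"squeeze":{"type":"number"}},"required":["targets"]}

```bash
ls; mkdir -p pics
python3 - <<'E'
from bench import monitor, eyes, ctrl
import cv2
s=monitor.state(); print(s)
for n in ("scene","top","wrist"):
    f=eyes.grab_frame(n)
    cv2.imwrite(f"pics/{n}0.png",f["color"][:,:,::-1])
    print(n,{k:v for k,v in f.items() if k!="color"})
E
```

```text
pics
{'clock': 0.0, 'joint_pos': array([ 1.03371819e+00,  3.81214597e-01,  1.29828125e+00, -2.33837677e-05,
        1.46363154e+00, -2.15270290e-01]), 'dq': array([ 0.00069703,  0.00121102, -0.00034389,  0.00105868,  0.00247652,
        0.00058724]), 'joint_torque': array([-4.15241529e-04, -4.48457873e+01, -2.31277210e+01, -1.62169663e-04,
        4.63595992e-03, -1.61517750e-05]), 'tcp_pos': array([173.78593695, 521.49669183, 230.69489601]), 'tool_rot': array([-5.03225297e-01, -3.10047694e+00,  2.25520876e-03]), 'force': array([ 0.44946415, -0.09674429, -0.09159871]), 'wrist_torque': array([0.02237574, 0.02157812, 0.00774058]), 'width': 85.10933881474641}
scene {'mtx': array([[470.50067379,   0.        , 323.38527963],
       [  0.        , 470.50067379, 244.09035763],
       [  0.        ,   0.        ,   1.        ]]), 'origin': array([1480.58169165,  114.80653459,  745.3721596 ]), 'orientation': array([0.70826583, 0.77549845, 1.53578686])}
top {'mtx': array([[595.6101566 ,   0.        , 321.98738839],
       [  0.        , 595.6101566 , 231.12967359],
       [  0.        ,   0.        ,   1.        ]]), 'origin': array([ 349.66625407,   63.35211251, 1180.62246536]), 'orientation': array([ 0.13127441, -0.17310612, -1.53774738])}
wrist {'mtx': array([[331.08275698,   0.        , 320.39956445],
       [  0.        , 331.08275698, 237.82971558],
       [  0.        ,   0.        ,   1.        ]]), 'mount': array([[-8.45101591e-04,  9.61449068e-01,  2.74981773e-01,
         7.05607760e+01],
       [ 9.99999522e-01,  6.77542492e-04,  7.04332464e-04,
        -1.87001420e-01],
       [ 4.90867955e-04,  2.74982237e-01, -9.61449181e-01,
        -1.43399881e+02],
       [ 0.00000000e+00,  0.00000000e+00,  0.00000000e+00,
         1.00000000e+00]])}
```

View pics/scene0.png

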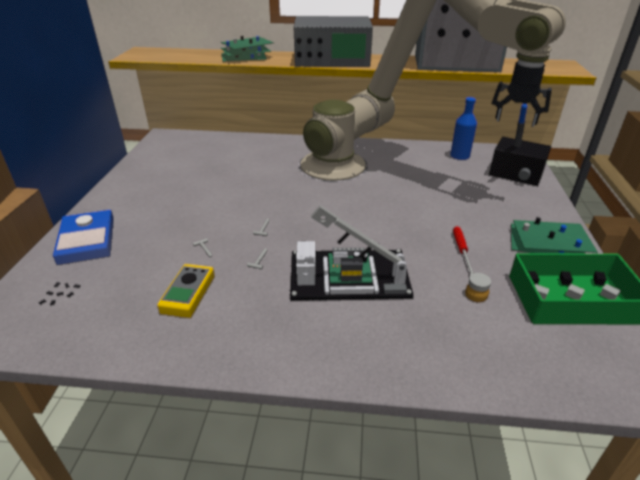

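View pics/top0.png

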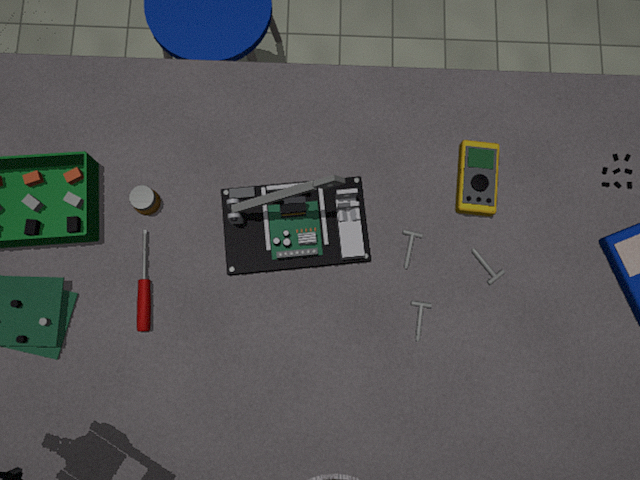

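View pics/wrist0.png

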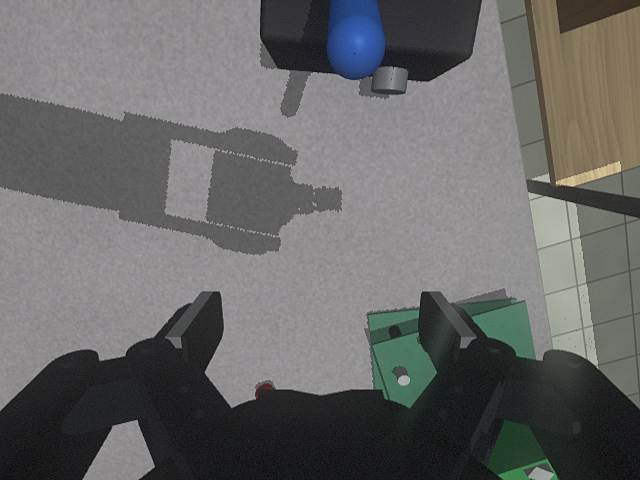

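```bash
cat > h.py <<'E'
import numpy as np, cv2
from scipy.spatial.transform import Rotation as R
from bench import monitor, eyes, ctrl
def cam(f,s=None):
    if "mount" in f:
        Rt=R.from_rotvec(s["tool_rot"]).as_matrix(); M=f["mount"]
        return Rt@M[:3,:3], Rt@M[:3,3]+s["tcp_pos"]
    return R.from_rotvec(f["orientation"]).as_matrix(), np.array(f["origin"])
def ray(f,uv,z,s=None):
    Rc,o=cam(f,s); K=f["mtx"]
    d=Rc@np.array([(uv[0]-K[0,2])/K[0,0],-(uv[1]-K[1,2])/K[1,1],-1])
    return o+d*(z-o[2])/d[2]
def proj(f,P,s=None):
    Rc,o=cam(f,s); K=f["mtx"]
    p=(np.atleast_2d(P)-o)@Rc
    return np.c_[K[0,0]*p[:,0]/-p[:,2]+K[0,2], -K[1,1]*p[:,1]/-p[:,2]+K[1,2]]
def grab(n):
    s=monitor.state(); f=eyes.grab_frame(n); return f,s
def save(f,name,box=None,k=1):
    im=f["color"][:,:,::-1]
    if box: im=im[box[1]:box[3],box[0]:box[2]]
    im=cv2.resize(im,None,fx=k,fy=k,interpolation=cv2.INTER_CUBIC)
    cv2.imwrite("pics/"+name,im)
E
python3 - <<'E'
from h import *
im=cv2.imread("pics/top0.png")
cv2.imwrite("pics/top0a.png",cv2.resize(im[165:285,210:380],None,fx=4.7,fy=4.7,interpolation=cv2.INTER_CUBIC))
cv2.imwrite("pics/top0b.png",cv2.resize(im[220:345,390:520],None,fx=4.6,fy=4.6,interpolation=cv2.INTER_CUBIC))
E
```

```text
(no output)
```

View pics/top0a.png

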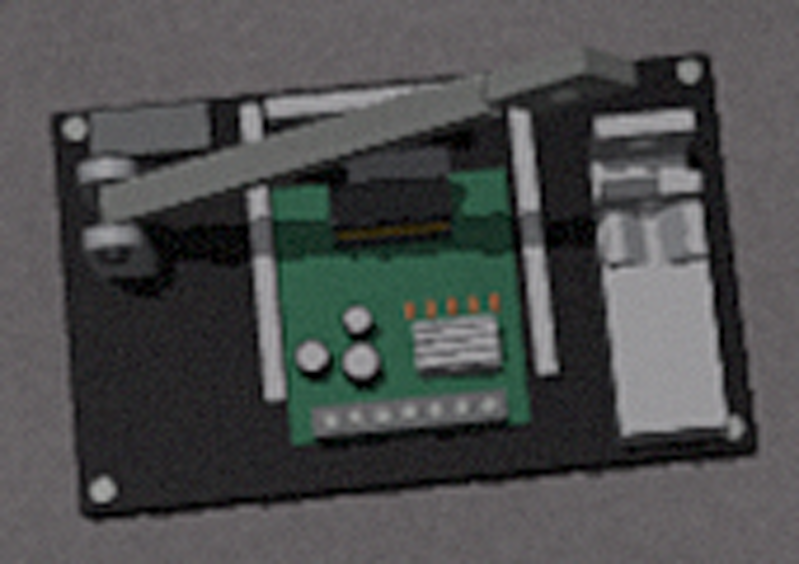

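View pics/top0b.png

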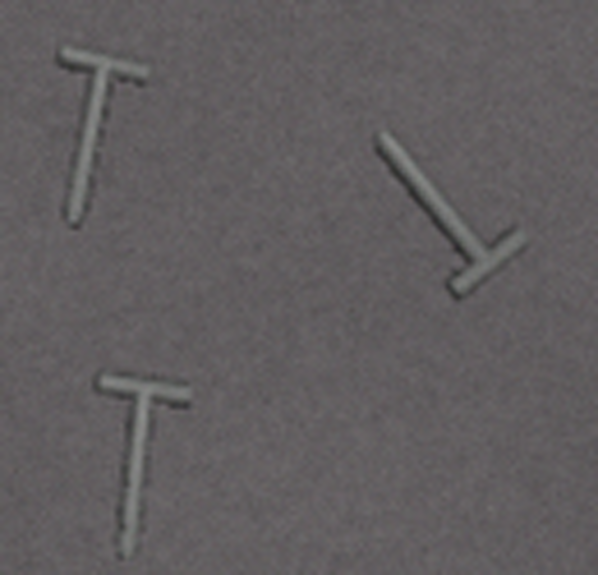

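```bash
cat >> h.py <<'E'
def fit2d(A,B):
    A=np.array(A)[:,:2];B=np.array(B)[:,:2]
    a=A-A.mean(0);b=B-B.mean(0)
    th=np.arctan2((a[:,0]*b[:,1]-a[:,1]*b[:,0]).sum(),(a*b).sum())
    c,s=np.cos(th),np.sin(th);Rm=np.array([[c,-s],[s,c]])
    t=B.mean(0)-Rm@A.mean(0)
    return th,t,B-(A@Rm.T+t)
E
python3 - <<'E'
from h import *
f,s=grab("top")
c=lambda x,y:(210+(x+.5)/4.7-.5,165+(y+.5)/4.7-.5)
img=[c(55,115),c(710,58),c(755,452),c(82,517)]
W=[ray(f,p,16) for p in img]
J=[(75,142),(75,-142),(-100,-142),(-100,142)]
print(np.round(W,1)); th,t,r=fit2d(J,W); print(th,t,np.round(r,1))
d=lambda x,y:(390+(x+.5)/4.6-.5,220+(y+.5)/4.6-.5)
tip=ray(f,d(383,136),5); o=ray(f,d(489,263),5); h1=ray(f,d(520,238),5);h2=ray(f,d(457,290),5)
print(tip,o,h1,h2,np.linalg.norm(tip-o),np.linalg.norm(h1-h2), np.arctan2(*(tip-o)[1::-1]))
# board corners z=20
b=[ray(f,c(*p),20) for p in [(292,443),(530,422)]]
print(b)
Rm=np.array([[np.cos(th),-np.sin(th)],[np.sin(th),np.cos(th)]])
print([(p[:2]-t)@Rm for p in b])
E
```

```text
[[659.6 239.6  16. ]
 [694.3 -40.9  16. ]
 [522.8 -62.   16. ]
 [487.3 218.5  16. ]]
0.12375861112009048 [603.40070795  90.35858117] [[-0.7 -0.9]
 [-1.   0.4]
 [ 1.1  0.9]
 [ 0.7 -0.4]]
[ 554.03406778 -270.33171685    5.        ] [ 499.41117958 -315.39352789    5.        ] [ 510.74567808 -329.36641188    5.        ] [ 487.2418558  -301.01643786    5.        ] 70.81120482394053 36.82595129273511 0.689777476587268
[array([520.32684334, 132.39317295,  20.        ]), array([532.12186172,  33.16156936,  20.        ])]
[array([-77.24961512,  51.96797909]), array([-77.79424925, -47.96068038])]
```

Call:
play_rows(targets=[{"spin":-0.111,"hand":0},{"spin":-0.111,"hand":0},{"spin":-0.111,"hand":0},{"spin":-0.112,"hand":0},{"dx":-0.022,"dy":-0.04,"hand":0},{"dx":-0.022,"dy":-0.04,"hand":0},{"dx":-0.022,"dy":-0.04,"hand":0},{"dx":-0.022,"dy":-0.04,"hand":0},{"dx":-0.022,"dy":-0.04,"hand":0},{"dx":-0.022,"dy":-0.04,"hand":0}], squeeze=40)

```text
schema error: expected keys dx, dy, dz, spin, hand
```

Call:
play_rows(targets=[{"dx":-0.022,"dy":-0.04,"hand":0},{"dx":-0.022,"dy":-0.04,"hand":0},{"dx":-0.022,"dy":-0.04,"hand":0},{"dx":-0.022,"dy":-0.04,"hand":0},{"dx":-0.022,"dy":-0.04,"hand":0},{"dx":-0.022,"dy":-0.04,"hand":0},{"hand":0},{"hand":0},{"hand":0},{"hand":0}])

```text
schema error: expected keys dx, dy, dz, spin, hand
```

Run:
```python
from h import *
f,s=grab("wrist"); save(f,"w1.png",k=1.25)
print(s["clock"],s["tcp_pos"],s["tool_rot"],s["width"])
O=np.array([603.4,90.36,0]);J=R.from_rotvec([0,0,.12376])
print(J.inv().apply(s["tcp_pos"]-O), J.inv().apply(R.from_rotvec(s["tool_rot"]).as_matrix().T).round(3))
```

```text
0.2 [173.86439515 521.61377068 230.96055745] [-5.03244523e-01 -3.10070395e+00  1.25743454e-03] 85.36012856960446
[-373.01447689  480.97905421  230.96055745] [[-0.902  0.431  0.   ]
 [ 0.431  0.902 -0.001]
 [-0.001 -0.001 -1.   ]]
```

View pics/w1.png

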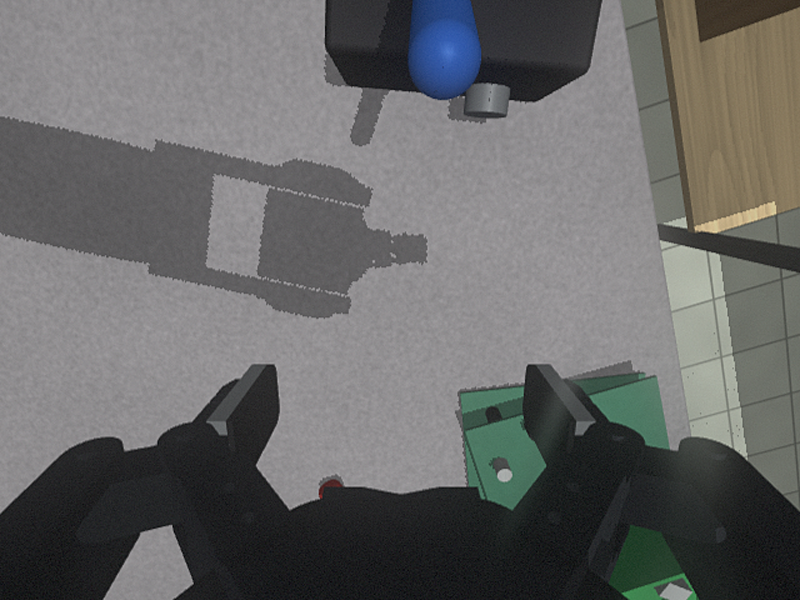

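Call:
play_rows(targets=[{"dx":0,"dy":0,"dz":0,"spin":-0.111,"hand":0},{"dx":0,"dy":0,"dz":0,"spin":-0.111,"hand":0},{"dx":0,"dy":0,"dz":0,"spin":-0.111,"hand":0},{"dx":0,"dy":0,"dz":0,"spin":-0.112,"hand":0},{"dx":-0.022,"dy":-0.04,"dz":0,"spin":0,"hand":0},{"dx":-0.022,"dy":-0.04,"dz":0,"spin":0,"hand":0},{"dx":-0.022,"dy":-0.04,"dz":0,"spin":0,"hand":0},{"dx":-0.022,"dy":-0.04,"dz":0,"spin":0,"hand":0},{"dx":-0.022,"dy":-0.04,"dz":0,"spin":0,"hand":0},{"dx":-0.022,"dy":-0.04,"dz":0,"spin":0,"hand":0}], squeeze=40)

```text
clock: 1.25
tcp_pos: [335.1, 298.2, 231.4]
tool_rot: [-0.194, 3.135, 0.0]
force: [0.6, 0.9, -0.3]
width: -0.4
```

Call:
play_rows(targets=[{"dx":-0.022,"dy":-0.04,"dz":0,"spin":0,"hand":0},{"dx":-0.022,"dy":-0.04,"dz":0,"spin":0,"hand":0},{"dx":-0.022,"dy":-0.04,"dz":0,"spin":0,"hand":0},{"dx":-0.022,"dy":-0.04,"dz":0,"spin":0,"hand":0},{"dx":-0.022,"dy":-0.04,"dz":0.02,"spin":0,"hand":0},{"dx":-0.022,"dy":-0.04,"dz":0.03,"spin":0,"hand":0},{"dx":0,"dy":0,"dz":0.04,"spin":0,"hand":0},{"dx":0,"dy":0,"dz":0.03,"spin":0,"hand":0},{"dx":0,"dy":0,"dz":0,"spin":0,"hand":0},{"dx":0,"dy":0,"dz":0,"spin":0,"hand":0}])

```text
clock: 2.25
tcp_pos: [493.0, 81.0, 114.6]
tool_rot: [-0.194, 3.135, -0.0]
force: [0.5, -0.1, 0.2]
width: -0.2
```

```bash
cat > st.py <<'E'
from h import *
O=np.array([603.4,90.36,0]);J=R.from_rotvec([0,0,.12376])
def toj(p): return J.inv().apply(np.atleast_2d(p)-O)
def fromj(p): return J.apply(np.atleast_2d(p))+O
def show(s):
    T=R.from_rotvec(s["tool_rot"]).as_matrix()
    print("t",round(s["clock"],2),"tcp",s["tcp_pos"].round(1),"jig",toj(s["tcp_pos"])[0].round(1),"w",round(s["width"],1),"F",s["force"].round(1),"toolx yaw",np.arctan2(T[1,0],T[0,0]).round(4),"z",T[:,2].round(4))
E
python3 - <<'E'
from st import *
f,s=grab("wrist"); save(f,"w2.png",k=1.25); show(s)
f,s=grab("top"); save(f,"t2.png",(200,150,380,290),4.4)
E
```

```text
t 2.25 tcp [493.   81.  114.6] jig [-110.7    4.4  114.6] w -0.2 F [ 0.5 -0.1  0.2] toolx yaw -3.0182 z [ 2.e-04 -0.e+00 -1.e+00]
```

View pics/w2.png

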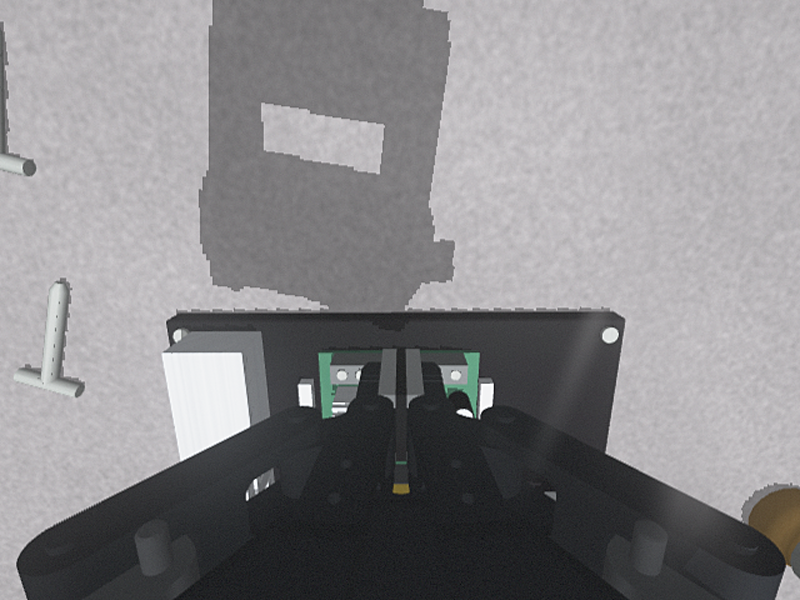

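View pics/t2.png

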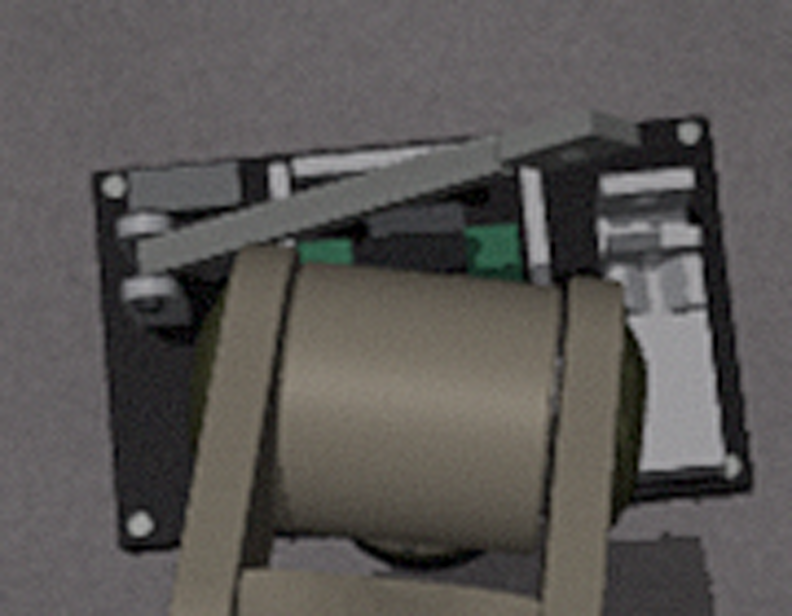

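Run:
```python
from st import *
f,s=grab("wrist")
for p,z in [((167,318),16),((625,318),16),((319,351),20),((479,350),20)]:
    print(toj(ray(f,((p[0]+.5)/1.25-.5,(p[1]+.5)/1.25-.5),z,s)).round(1))
```

```text
[[ -97.7 -140.5   16. ]]
[[-97.6 143.3  16. ]]
[[-77.3 -46.6  20. ]]
[[-77.9  53.2  20. ]]
```

Call:
play_rows(targets=[{"dx":0,"dy":-0.004,"dz":0.03,"spin":0,"hand":0},{"dx":0,"dy":0,"dz":0.03,"spin":0,"hand":0},{"dx":0,"dy":0,"dz":0.02,"spin":0,"hand":0},{"dx":0,"dy":0,"dz":0.012,"spin":0,"hand":0},{"dx":-0.006,"dy":0,"dz":0,"spin":0,"hand":0},{"dx":-0.005,"dy":0,"dz":0,"spin":0,"hand":0},{"dx":-0.005,"dy":0,"dz":0,"spin":0,"hand":0},{"dx":-0.004,"dy":0,"dz":0,"spin":0,"hand":0},{"dx":-0.004,"dy":0,"dz":0,"spin":0,"hand":0},{"dx":-0.004,"dy":0,"dz":0,"spin":0,"hand":0}])

```text
clock: 3.4
tcp_pos: [520.2, 80.5, 22.1]
tool_rot: [0.194, -3.133, -0.0]
force: [-5.9, -1.0, 4.8]
width: -0.2
```

Call:
play_rows(targets=[{"dx":-0.003,"dy":0,"dz":0,"spin":0,"hand":0},{"dx":-0.003,"dy":0,"dz":0,"spin":0,"hand":0},{"dx":-0.003,"dy":0,"dz":0,"spin":0,"hand":0},{"dx":-0.003,"dy":0,"dz":0,"spin":0,"hand":0},{"dx":-0.002,"dy":0,"dz":0,"spin":0,"hand":0},{"dx":-0.001,"dy":0,"dz":0,"spin":0,"hand":0},{"dx":-0.001,"dy":0,"dz":0,"spin":0,"hand":0},{"dx":-0.001,"dy":0,"dz":0,"spin":0,"hand":0},{"dx":-0.001,"dy":0,"dz":0,"spin":0,"hand":0},{"dx":0,"dy":0,"dz":0,"spin":0,"hand":0}])

```text
clock: 4.4
tcp_pos: [538.0, 82.7, 22.0]
tool_rot: [0.194, -3.133, -0.0]
force: [-4.0, -1.5, 4.5]
width: 0.1
```

Run:
```python
from st import *
f,s=grab("scene"); show(s); save(f,"s3.png",(270,190,430,310),5)
```

```text
t 4.4 tcp [538.   82.7  22. ] jig [-65.9   0.5  22. ] w 0.1 F [-4.  -1.5  4.5] toolx yaw -3.0182 z [-2.3e-03 -1.0e-04 -1.0e+00]
```

View pics/s3.png

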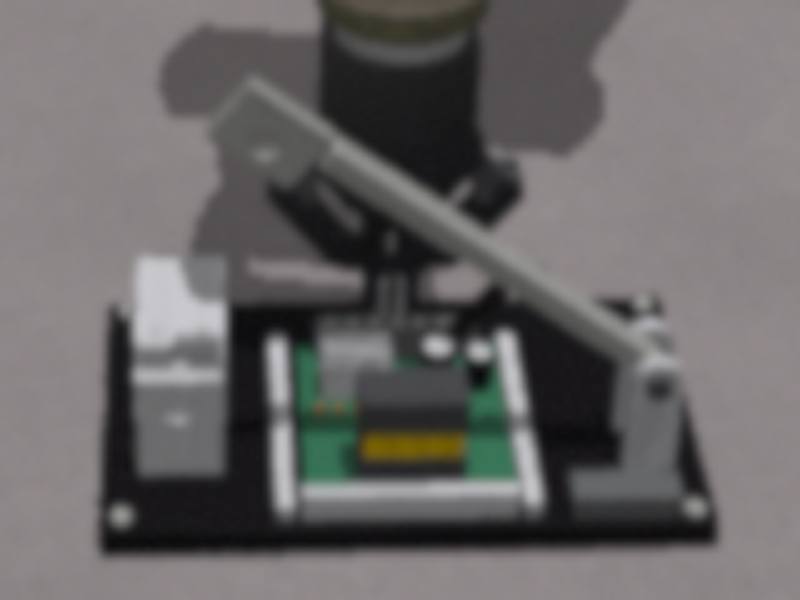

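Call:
play_rows(targets=[{"dx":-0.001,"dy":0,"dz":0,"spin":0,"hand":0},{"dx":-0.001,"dy":0,"dz":0,"spin":0,"hand":0},{"dx":-0.001,"dy":0,"dz":0,"spin":0,"hand":0},{"dx":-0.001,"dy":0,"dz":0,"spin":0,"hand":0},{"dx":-0.001,"dy":0,"dz":0,"spin":0,"hand":0},{"dx":0,"dy":0,"dz":0,"spin":0,"hand":0},{"dx":0,"dy":0,"dz":0,"spin":0,"hand":0},{"dx":0,"dy":0,"dz":0,"spin":0,"hand":0},{"dx":0,"dy":0,"dz":0,"spin":0,"hand":0},{"dx":0,"dy":0,"dz":0,"spin":0,"hand":0}])

```text
clock: 5.45
tcp_pos: [543.0, 83.3, 22.0]
tool_rot: [0.194, -3.134, -0.0]
force: [-6.1, -0.4, 4.8]
width: 0.1
```

Call:
play_rows(targets=[{"dx":-0.001,"dy":0,"dz":0,"spin":0,"hand":0},{"dx":-0.001,"dy":0,"dz":0,"spin":0,"hand":0},{"dx":0,"dy":0,"dz":0,"spin":0,"hand":0},{"dx":0,"dy":0,"dz":0,"spin":0,"hand":0},{"dx":0,"dy":0,"dz":0,"spin":0,"hand":0},{"dx":0,"dy":0,"dz":0,"spin":0,"hand":0},{"dx":0,"dy":0,"dz":0,"spin":0,"hand":0},{"dx":0,"dy":0,"dz":0,"spin":0,"hand":0},{"dx":0,"dy":0,"dz":0,"spin":0,"hand":0},{"dx":0,"dy":0,"dz":0,"spin":0,"hand":0}])

```text
clock: 6.45
tcp_pos: [545.1, 83.6, 22.0]
tool_rot: [0.194, -3.134, -0.0]
force: [-5.0, -0.6, 3.9]
width: -0.1
```

Call:
play_rows(targets=[{"dx":-0.001,"dy":0,"dz":0,"spin":0,"hand":0},{"dx":-0.001,"dy":0,"dz":0,"spin":0,"hand":0},{"dx":0,"dy":0,"dz":0,"spin":0,"hand":0},{"dx":0,"dy":0,"dz":0,"spin":0,"hand":0},{"dx":0,"dy":0,"dz":0,"spin":0,"hand":0},{"dx":0,"dy":0,"dz":0,"spin":0,"hand":0},{"dx":0,"dy":0,"dz":0,"spin":0,"hand":0},{"dx":0,"dy":0,"dz":0,"spin":0,"hand":0},{"dx":0,"dy":0,"dz":0,"spin":0,"hand":0},{"dx":0,"dy":0,"dz":0,"spin":0,"hand":0}])

```text
clock: 7.45
tcp_pos: [545.1, 83.6, 21.9]
tool_rot: [0.194, -3.129, 0.0]
force: [-13.1, -3.6, 10.2]
width: 0.0
```

Run:
```python
from st import *
f,s=grab("scene"); show(s); save(f,"s4.png",(270,190,430,310),5)
```

```text
t 7.45 tcp [545.1  83.6  21.9] jig [-58.6   0.5  21.9] w 0.0 F [-13.1  -3.6  10.2] toolx yaw -3.0179 z [-6.2e-03 -5.0e-04 -1.0e+00]
```

View pics/s4.png

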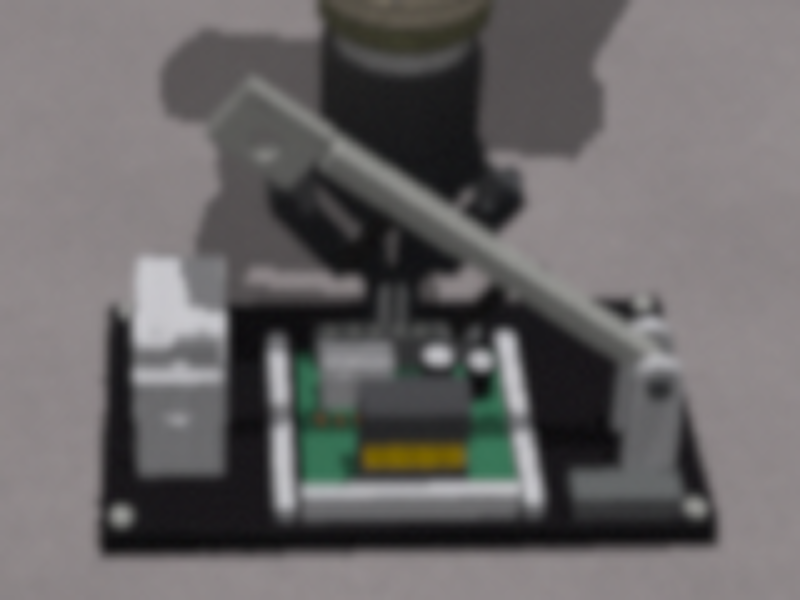

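Call:
play_rows(targets=[{"dx":0.012,"dy":0,"dz":0,"spin":0,"hand":0},{"dx":0.02,"dy":0,"dz":-0.02,"spin":0,"hand":0},{"dx":0,"dy":0,"dz":-0.05,"spin":0,"hand":0},{"dx":0,"dy":0,"dz":-0.05,"spin":0,"hand":0},{"dx":0,"dy":0,"dz":-0.05,"spin":0,"hand":0},{"dx":0,"dy":0,"dz":-0.05,"spin":0,"hand":0},{"dx":0,"dy":0,"dz":0,"spin":0,"hand":0},{"dx":0,"dy":0,"dz":0,"spin":0,"hand":0},{"dx":0,"dy":0,"dz":0,"spin":0,"hand":0},{"dx":0,"dy":0,"dz":0,"spin":0,"hand":0}])

```text
clock: 8.5
tcp_pos: [515.6, 79.8, 240.5]
tool_rot: [0.193, -3.133, -0.001]
force: [-0.5, 0.5, -0.4]
width: 0.2
```

Run:
```python
from st import *
f,s=grab("scene"); show(s)
for a in np.arange(.4,.85,.05):
    c,sn=np.cos(a),np.sin(a)
    P=[(18+dx,115-242*c-h*sn*1, 66+242*sn+h*c) for dx in(-8,8) for h in(-8,8)]
    # note: 'up' normal of bar in yz: (sin a toward -y? )
    P=[(18+dx,115-242*c+h*sn, 66+242*sn+h*c) for dx in(-8,8) for h in(-8,8)]
    print(round(a,2),((proj(f,fromj(P))-[270,190])*5).round(0).tolist())
f,s=grab("top"); save(f,"t5.png",(200,150,380,290),4.4)
print(toj([ray(f,((x+.5)/4.4-.5+200,(y+.5)/4.4-.5+150),16) for x,y in [(94,172),(708,118)]]))
```

```text
t 8.5 tcp [515.6  79.8 240.5] jig [-88.4   0.4 240.5] w 0.2 F [-0.5  0.5 -0.4] toolx yaw -3.0184 z [-2.7e-03  2.0e-04 -1.0e+00]
0.4 [[153.0, 200.0], [167.0, 173.0], [153.0, 221.0], [166.0, 193.0]]
0.45 [[163.0, 179.0], [178.0, 152.0], [163.0, 200.0], [178.0, 172.0]]
0.5 [[174.0, 159.0], [191.0, 132.0], [174.0, 179.0], [191.0, 152.0]]
0.55 [[187.0, 138.0], [206.0, 111.0], [187.0, 158.0], [206.0, 131.0]]
0.6 [[201.0, 118.0], [222.0, 92.0], [201.0, 138.0], [222.0, 112.0]]
0.65 [[216.0, 98.0], [239.0, 73.0], [217.0, 118.0], [239.0, 92.0]]
0.7 [[233.0, 79.0], [257.0, 54.0], [234.0, 98.0], [258.0, 74.0]]
0.75 [[251.0, 60.0], [277.0, 36.0], [252.0, 80.0], [278.0, 55.0]]
0.8 [[270.0, 42.0], [298.0, 19.0], [271.0, 61.0], [299.0, 38.0]]
[[  75.04369137  141.79663318   16.        ]
 [  75.12092897 -141.31023675   16.        ]]
```

View pics/t5.png

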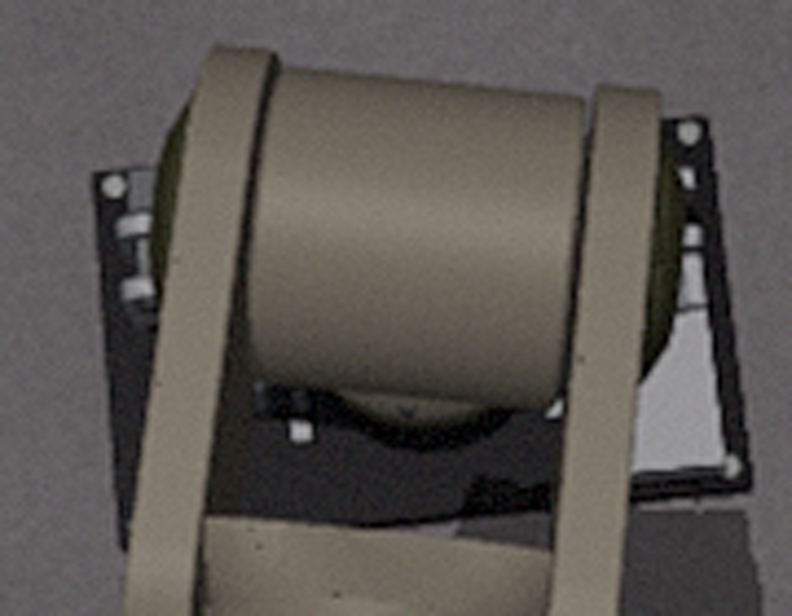

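Call:
play_rows(targets=[{"dx":-0.036,"dy":-0.007,"dz":0,"spin":0,"hand":0},{"dx":-0.035,"dy":-0.007,"dz":0,"spin":0,"hand":0},{"dx":-0.035,"dy":-0.006,"dz":0,"spin":0,"hand":0},{"dx":0,"dy":0,"dz":0.025,"spin":0,"hand":0},{"dx":0,"dy":0,"dz":0.025,"spin":0,"hand":0},{"dx":0,"dy":-0.004,"dz":0.012,"spin":0,"hand":0},{"dx":0,"dy":-0.004,"dz":0.012,"spin":0,"hand":0},{"dx":0,"dy":-0.004,"dz":0.012,"spin":0,"hand":0},{"dx":0,"dy":-0.004,"dz":0.012,"spin":0,"hand":0},{"dx":0,"dy":0,"dz":0,"spin":0,"hand":0}])

```text
clock: 9.6
tcp_pos: [625.0, 56.5, 142.2]
tool_rot: [0.192, -3.133, -0.001]
force: [-0.6, 0.5, -0.4]
width: -0.0
```

Run:
```python
from st import *
f,s=grab("scene"); show(s); save(f,"s6.png",(270,170,430,290),5)
```

```text
t 9.6 tcp [625.   56.5 142.2] jig [ 17.3 -36.3 142.2] w -0.0 F [-0.6  0.5 -0.4] toolx yaw -3.0192 z [-2.8e-03  2.0e-04 -1.0e+00]
```

View pics/s6.png

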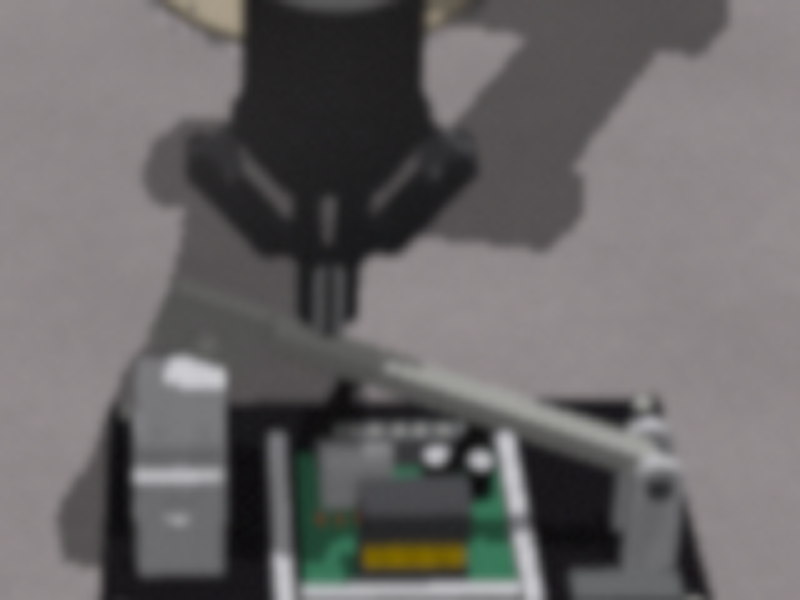

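Call:
play_rows(targets=[{"dx":0,"dy":-0.003,"dz":0.01,"spin":0,"hand":0},{"dx":0,"dy":-0.003,"dz":0.01,"spin":0,"hand":0},{"dx":0,"dy":-0.003,"dz":0.01,"spin":0,"hand":0},{"dx":0,"dy":-0.002,"dz":0.01,"spin":0,"hand":0},{"dx":0,"dy":-0.002,"dz":0.01,"spin":0,"hand":0},{"dx":0,"dy":-0.002,"dz":0.008,"spin":0,"hand":0},{"dx":0,"dy":0,"dz":0.005,"spin":0,"hand":0},{"dx":0,"dy":0,"dz":0.003,"spin":0,"hand":0},{"dx":0,"dy":0,"dz":0,"spin":0,"hand":0},{"dx":0,"dy":0,"dz":0,"spin":0,"hand":0}])

```text
clock: 10.65
tcp_pos: [627.5, 42.4, 78.1]
tool_rot: [-0.194, 3.135, 0.0]
force: [-0.2, -0.8, 0.5]
width: -0.2
```

Run:
```python
from st import *
f,s=grab("scene"); show(s); save(f,"s7.png",(270,190,430,310),5)
```

```text
t 10.65 tcp [627.5  42.4  78.1] jig [ 18.  -50.6  78.1] w -0.2 F [-0.2 -0.8  0.5] toolx yaw -3.0183 z [ 3.e-04  0.e+00 -1.e+00]
```

View pics/s7.png

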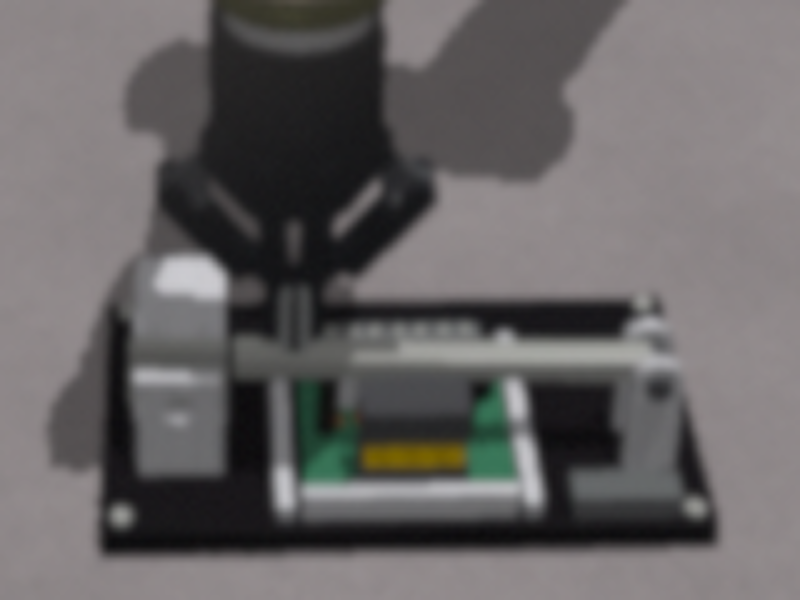

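Call:
play_rows(targets=[{"dx":0,"dy":0,"dz":0.002,"spin":0,"hand":0},{"dx":0,"dy":0,"dz":0.002,"spin":0,"hand":0},{"dx":0,"dy":0,"dz":0.001,"spin":0,"hand":0},{"dx":0,"dy":0,"dz":0.001,"spin":0,"hand":0},{"dx":0,"dy":0,"dz":0.001,"spin":0,"hand":0},{"dx":0,"dy":0,"dz":0.001,"spin":0,"hand":0},{"dx":0,"dy":0,"dz":0,"spin":0,"hand":0},{"dx":0,"dy":0,"dz":0,"spin":0,"hand":0},{"dx":0,"dy":0,"dz":0,"spin":0,"hand":0},{"dx":0,"dy":0,"dz":0,"spin":0,"hand":0}])

```text
clock: 11.7
tcp_pos: [627.6, 42.2, 71.9]
tool_rot: [-0.194, 3.134, -0.001]
force: [-5.5, -0.1, 14.9]
width: 0.2
```

Call:
play_rows(targets=[{"dx":0,"dy":0,"dz":-0.05,"spin":0,"hand":0},{"dx":0,"dy":0,"dz":-0.05,"spin":0,"hand":0},{"dx":0.0195,"dy":-0.041,"dz":0,"spin":0,"hand":0},{"dx":0.0195,"dy":-0.041,"dz":0,"spin":0,"hand":0},{"dx":0.0195,"dy":-0.041,"dz":0,"spin":0,"hand":0},{"dx":0.0195,"dy":-0.041,"dz":0,"spin":0,"hand":0},{"dx":0.0195,"dy":-0.041,"dz":0,"spin":0,"hand":0.04},{"dx":0.0195,"dy":-0.041,"dz":0,"spin":0,"hand":0.04},{"dx":0.0195,"dy":-0.041,"dz":0,"spin":0,"hand":0.04},{"dx":0.0195,"dy":-0.041,"dz":0,"spin":0,"hand":0.04}])

```text
clock: 12.7
tcp_pos: [512.0, -304.0, 169.8]
tool_rot: [0.193, -3.135, -0.0]
force: [0.6, 0.1, -0.8]
width: 40.1
```

Call:
play_rows(targets=[{"dx":0,"dy":0,"dz":0,"spin":0.149,"hand":0.04},{"dx":0,"dy":0,"dz":0,"spin":0.149,"hand":0.04},{"dx":0,"dy":0,"dz":0,"spin":0.149,"hand":0.04},{"dx":0,"dy":0,"dz":0,"spin":0.149,"hand":0.04},{"dx":0,"dy":0,"dz":0,"spin":0.149,"hand":0.04},{"dx":0,"dy":0,"dz":0,"spin":0.149,"hand":0.04},{"dx":0,"dy":0,"dz":0,"spin":0.149,"hand":0.04},{"dx":0,"dy":0,"dz":0,"spin":0.149,"hand":0.04},{"dx":0,"dy":0,"dz":0,"spin":0.149,"hand":0.04},{"dx":0,"dy":0,"dz":0,"spin":0.149,"hand":0.04}])

```text
clock: 13.7
tcp_pos: [512.8, -302.3, 169.6]
tool_rot: [-1.991, -2.43, -0.0]
force: [0.1, -0.2, -0.5]
width: 39.8
```

Run:
```python
from st import *
s=monitor.state(); show(s)
```

```text
t 13.7 tcp [ 512.8 -302.3  169.6] jig [-138.4 -378.4  169.6] w 39.8 F [ 0.1 -0.2 -0.5] toolx yaw 1.7687 z [-5.e-04  5.e-04 -1.e+00]
```

Call:
play_rows(targets=[{"dx":0,"dy":0,"dz":0,"spin":0.149,"hand":0.04},{"dx":0,"dy":0,"dz":0,"spin":0.149,"hand":0.04},{"dx":0,"dy":0,"dz":0,"spin":0.149,"hand":0.04},{"dx":0,"dy":0,"dz":0,"spin":0.149,"hand":0.04},{"dx":0,"dy":0,"dz":0,"spin":0.149,"hand":0.04},{"dx":0,"dy":0,"dz":0,"spin":0.149,"hand":0.04},{"dx":0,"dy":0,"dz":0,"spin":0.149,"hand":0.04},{"dx":0,"dy":0,"dz":0,"spin":0.042,"hand":0.04},{"dx":0,"dy":0,"dz":0,"spin":0,"hand":0.04},{"dx":0,"dy":0,"dz":0,"spin":0,"hand":0.04}])

```text
clock: 14.7
tcp_pos: [512.9, -302.4, 169.8]
tool_rot: [-2.955, -1.064, 0.0]
force: [-0.2, 0.6, 0.2]
width: 40.0
```

Run:
```python
from st import *
f,s=grab("wrist"); show(s); save(f,"w8.png",k=1.25)
f,s=grab("scene"); save(f,"s8.png",(270,190,430,310),5)
```

```text
t 14.7 tcp [ 512.9 -302.4  169.8] jig [-138.3 -378.5  169.8] w 40.0 F [-0.2  0.6  0.2] toolx yaw 0.6912 z [-3.e-04  3.e-04 -1.e+00]
```

View pics/w8.png

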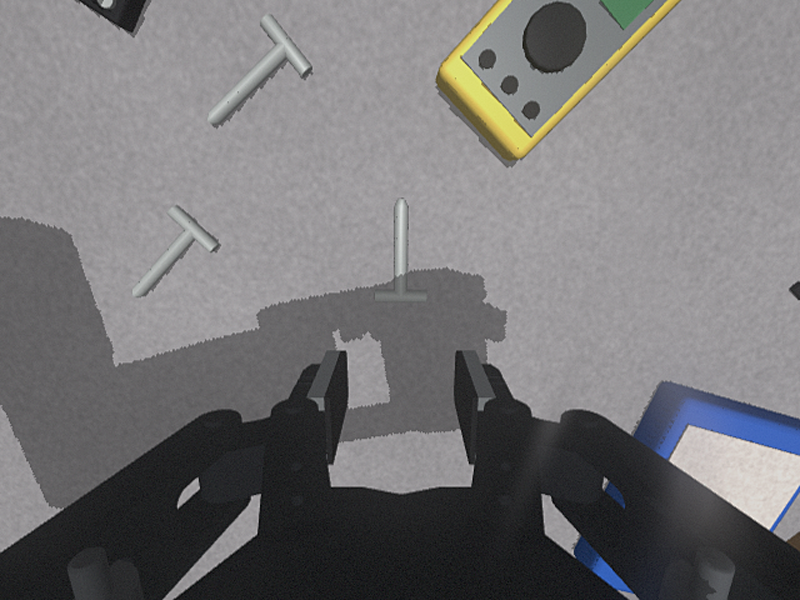

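View pics/s8.png

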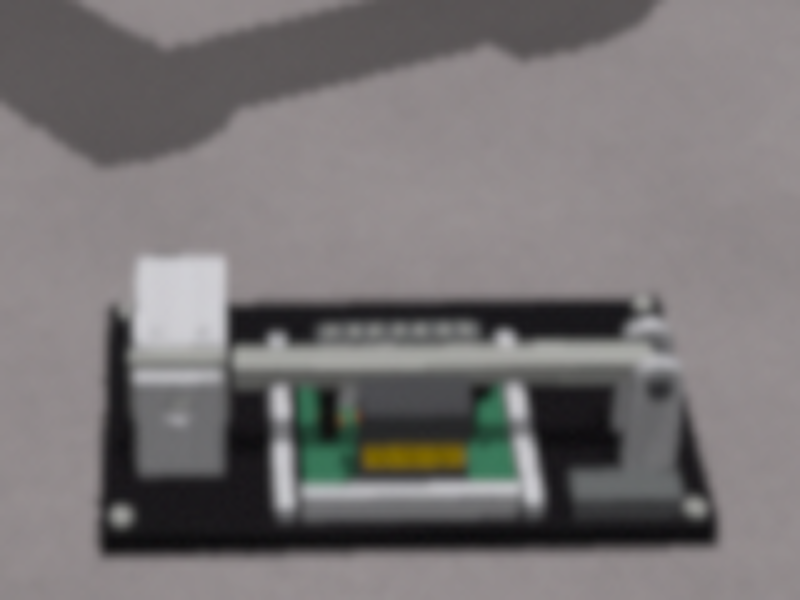

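Run:
```python
from st import *
f,s=grab("wrist"); save(f,"w8c.png",(280,140,360,250),5)
T=R.from_rotvec(s["tool_rot"]).as_matrix()
q=lambda x,y:((x+.5)/1.25-.5,(y+.5)/1.25-.5)
for p in [(401,198),(400.5,296),(375,296),(426,297)]:
    P=ray(f,q(*p),5,s); print(P.round(1),(T.T@(P-s["tcp_pos"])).round(1))
```

```text
[ 555.8 -266.6    5. ] [ 55.8  -0.2 164.8]
[ 498.6 -313.3    5. ] [-18.   -0.7 164.8]
[ 486.1 -298.     5. ] [-17.9 -20.4 164.8]
[ 510.6 -329.     5. ] [-18.8  19.1 164.8]
```

View pics/w8c.png

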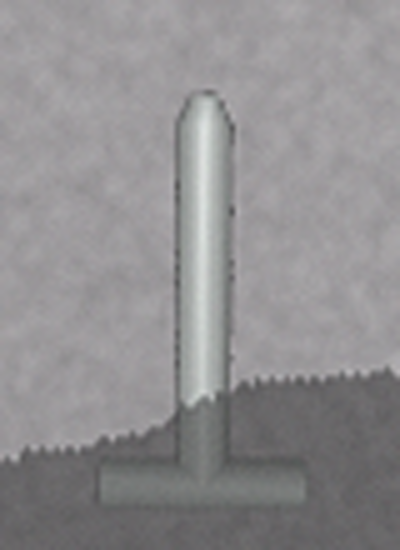

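Call:
play_rows(targets=[{"dx":0,"dy":-0.0005,"dz":0.04,"spin":0,"hand":0.03},{"dx":0,"dy":0,"dz":0.04,"spin":0,"hand":0.03},{"dx":0,"dy":0,"dz":0.04,"spin":0,"hand":0.03},{"dx":0,"dy":0,"dz":0.03,"spin":0,"hand":0.03},{"dx":0,"dy":0,"dz":0.012,"spin":0,"hand":0.03},{"dx":0,"dy":0,"dz":0.005,"spin":0,"hand":0.03},{"dx":0,"dy":0,"dz":0,"spin":0,"hand":0.0},{"dx":0,"dy":0,"dz":0,"spin":0,"hand":0.0},{"dx":0,"dy":0,"dz":0,"spin":0,"hand":0.0},{"dx":0,"dy":0,"dz":0,"spin":0,"hand":0.0}], squeeze=40)

```text
clock: 15.85
tcp_pos: [513.1, -302.5, 4.1]
tool_rot: [2.955, 1.062, 0.002]
force: [0.4, 0.3, 4.9]
width: 7.7
```

Run:
```python
from st import *
f,s=grab("wrist"); show(s); save(f,"w9.png",k=1.25)
```

```text
t 15.85 tcp [ 513.1 -302.5    4.1] jig [-138.1 -378.7    4.1] w 7.7 F [0.4 0.3 4.9] toolx yaw 0.6899 z [ 0.0017 -0.0015 -1.    ]
```

View pics/w9.png

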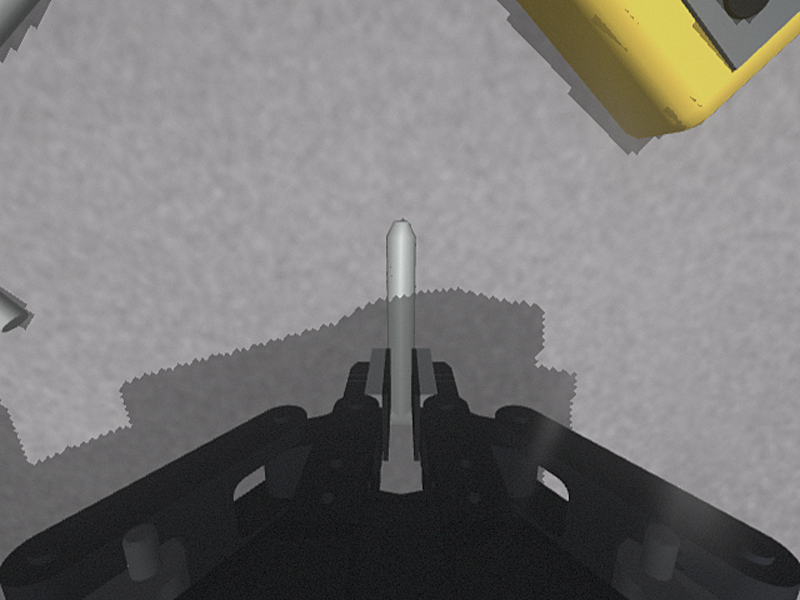

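Call:
play_rows(targets=[{"dx":0,"dy":0,"dz":0,"spin":0,"hand":0.02},{"dx":0,"dy":0,"dz":0,"spin":0,"hand":0.02},{"dx":0,"dy":0,"dz":0.0015,"spin":0,"hand":0.02},{"dx":0,"dy":0,"dz":0.0015,"spin":0,"hand":0.02},{"dx":0,"dy":0,"dz":0,"spin":0,"hand":0.02},{"dx":0,"dy":0,"dz":0,"spin":0,"hand":0.0},{"dx":0,"dy":0,"dz":0,"spin":0,"hand":0.0},{"dx":0,"dy":0,"dz":0,"spin":0,"hand":0.0},{"dx":0,"dy":0,"dz":0,"spin":0,"hand":0.0},{"dx":0,"dy":0,"dz":0,"spin":0,"hand":0.0}], squeeze=40)

```text
clock: 16.9
tcp_pos: [512.8, -302.3, 0.5]
tool_rot: [2.956, 1.062, 0.001]
force: [-1.3, 0.7, 6.1]
width: 7.8
```

Run:
```python
from st import *
f,s=grab("wrist"); show(s); save(f,"w10.png",k=1.25)
```

```text
t 16.9 tcp [ 5.128e+02 -3.023e+02  5.000e-01] jig [-138.3 -378.4    0.5] w 7.8 F [-1.3  0.7  6.1] toolx yaw 0.6898 z [ 7.e-04 -7.e-04 -1.e+00]
```

View pics/w10.png

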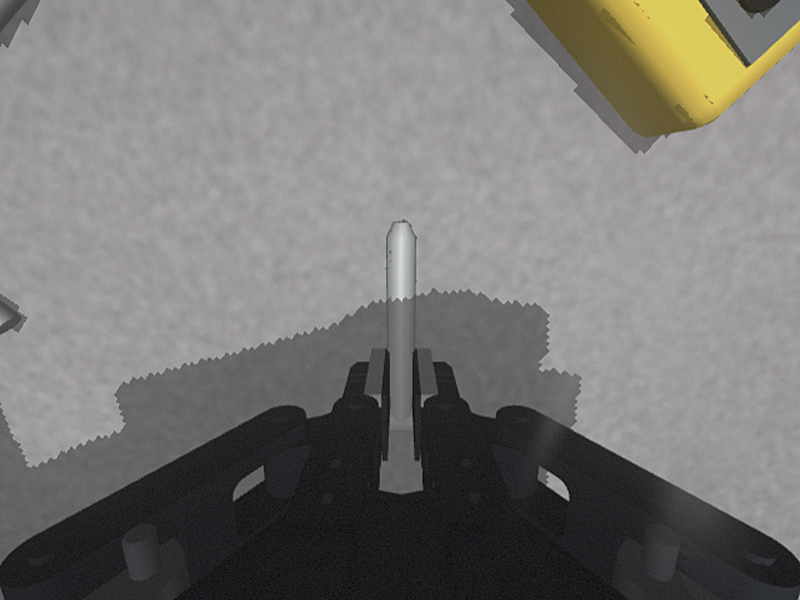

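Call:
play_rows(targets=[{"dx":0,"dy":0,"dz":0,"spin":0,"hand":0.02},{"dx":0,"dy":0,"dz":-0.002,"spin":0,"hand":0.02},{"dx":0,"dy":0,"dz":0,"spin":0,"hand":0.02},{"dx":0,"dy":0,"dz":0,"spin":0,"hand":0.0},{"dx":0,"dy":0,"dz":0,"spin":0,"hand":0.0},{"dx":0,"dy":0,"dz":0,"spin":0,"hand":0.0},{"dx":0,"dy":0,"dz":0,"spin":0,"hand":0.0},{"dx":0,"dy":0,"dz":0,"spin":0,"hand":0.0},{"dx":0,"dy":0,"dz":0,"spin":0,"hand":0.0},{"dx":0,"dy":0,"dz":0,"spin":0,"hand":0.0}], squeeze=40)

```text
clock: 17.95
tcp_pos: [512.6, -302.1, 1.8]
tool_rot: [2.957, 1.062, 0.0]
force: [-0.1, 0.4, 0.3]
width: 8.0
```

Call:
play_rows(targets=[{"dx":0,"dy":0,"dz":-0.02,"spin":0,"hand":0},{"dx":0,"dy":0,"dz":-0.03,"spin":0,"hand":0},{"dx":0,"dy":0,"dz":-0.03,"spin":0,"hand":0},{"dx":0,"dy":0,"dz":-0.02,"spin":0,"hand":0.0},{"dx":0,"dy":0,"dz":0,"spin":0.142,"hand":0.0},{"dx":0,"dy":0,"dz":0,"spin":0.142,"hand":0.0},{"dx":0,"dy":0,"dz":0,"spin":0.142,"hand":0.0},{"dx":0,"dy":0,"dz":0,"spin":0.14,"hand":0.0},{"dx":0,"dy":0,"dz":0,"spin":0,"hand":0.0},{"dx":0,"dy":0,"dz":0,"spin":0,"hand":0.0}], squeeze=40)

```text
clock: 18.95
tcp_pos: [512.6, -302.1, 101.8]
tool_rot: [-3.135, -0.2, 0.0]
force: [0.0, -0.3, -0.5]
width: 8.2
```

Run:
```python
from st import *
f,s=grab("wrist"); show(s); save(f,"w11.png",k=1.25)
print(fromj([[-75,-105,100]]), toj(s["tcp_pos"]))
```

```text
t 18.95 tcp [ 512.6 -302.1  101.8] jig [-138.5 -378.2  101.8] w 8.2 F [ 0.  -0.3 -0.5] toolx yaw 0.1275 z [-0.  0. -1.]
[[541.93529026 -23.09523107 100.        ]] [[-138.5329044  -378.22150229  101.77816616]]
```

View pics/w11.png

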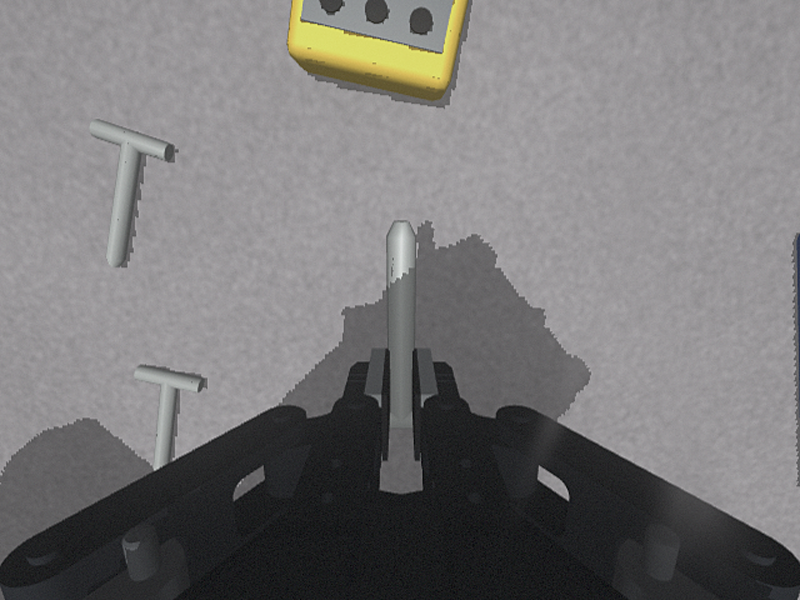

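Call:
play_rows(targets=[{"dx":0.003,"dy":-0.03,"dz":0,"spin":0,"hand":0},{"dx":0.006,"dy":-0.045,"dz":0,"spin":0,"hand":0},{"dx":0.006,"dy":-0.045,"dz":0,"spin":0,"hand":0},{"dx":0.006,"dy":-0.045,"dz":0,"spin":0,"hand":0},{"dx":0.006,"dy":-0.045,"dz":0,"spin":0,"hand":0},{"dx":0.006,"dy":-0.04,"dz":0,"spin":0,"hand":0},{"dx":0.0055,"dy":-0.023,"dz":0,"spin":0,"hand":0},{"dx":0,"dy":0,"dz":0,"spin":0,"hand":0},{"dx":0,"dy":0,"dz":0,"spin":0,"hand":0},{"dx":0,"dy":0,"dz":0,"spin":0,"hand":0}])

```text
clock: 20.0
tcp_pos: [517.2, -27.3, 101.9]
tool_rot: [3.135, 0.194, 0.0]
force: [0.9, -1.2, -1.5]
width: 7.9
```

Run:
```python
from st import *
f,s=grab("wrist"); show(s); save(f,"w12.png",k=1.25); np.save("w12.npy",f["color"])
save(f,"w12c.png",(230,0,420,140),4.2)
```

```text
t 20.0 tcp [517.2 -27.3 101.9] jig [-100.  -106.2  101.9] w 7.9 F [ 0.9 -1.2 -1.5] toolx yaw 0.1238 z [ 2.e-04 -3.e-04 -1.e+00]
```

View pics/w12.png

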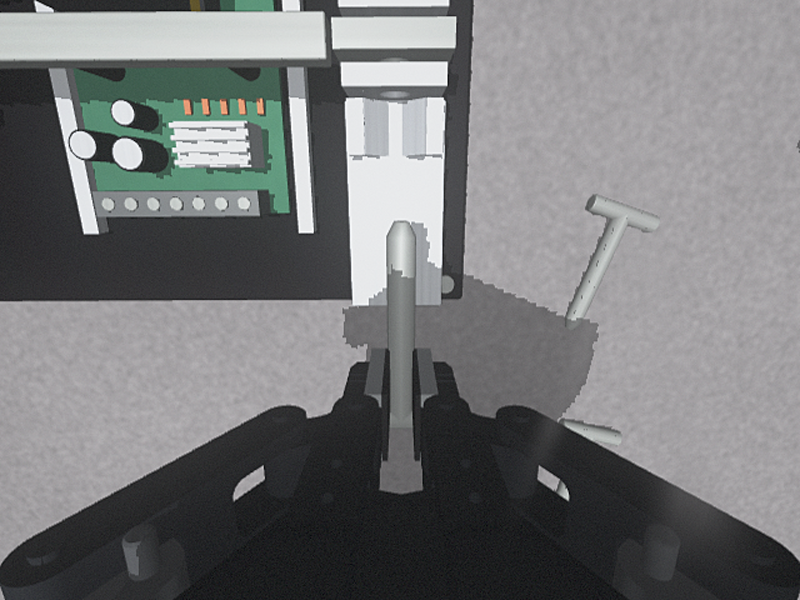

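View pics/w12c.png

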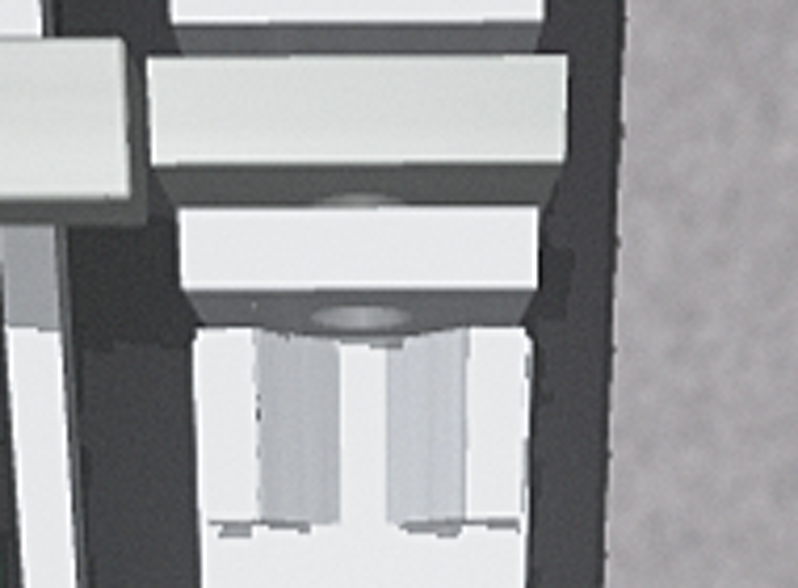

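Run:
```python
from st import *
f,s=grab("wrist")
T=R.from_rotvec(s["tool_rot"]).as_matrix()
q=lambda x,y:(230+(x+.5)/4.2-.5,(y+.5)/4.2-.5)
def pr(n,uv,z):
    P=ray(f,uv,z,s); print(n,"jig",toj(P)[0].round(1),"tool",(T.T@(P-s["tcp_pos"])).round(1))
for n,x,y,z in [("gTopL",259,518,60),("gTopR",465,518,60),("gBotL",340,520,50),("gBotR",386,520,50),("gFarTopL",259,335,60),("gFarTopR",468,335,60),("gFarBotL",340,340,50),("gFarBotR",386,345,50),("chL",182,290,72),("chR",537,290,72),("deckL",201,560,50),("deckR",526,560,50),("tongueL",148,57,74),("tongueR",567,57,74)]:
    pr(n,q(x,y),z)
w=lambda x,y:((x+.5)/1.25-.5,(y+.5)/1.25-.5)
for n,x,y,z in [("deckFrL",353,305,50),("deckFrR",442,304,50),("tip",401,221,105),("shL",387,240,105),("shR",415,240,105),("shL2",390,340,105),("shR2",413,340,105)]: pr(n,w(x,y),z)
```

```text
gTopL jig [-20.9 -90.8  60. ] tool [ 79.2 -15.5  41.8]
gTopR jig [ -20.9 -116.8   60. ] tool [79.2 10.5 41.8]
gBotL jig [ -20.6 -100.8   50. ] tool [79.5 -5.6 51.8]
gBotR jig [ -20.6 -106.9   50. ] tool [79.5  0.5 51.8]
gFarTopL jig [  0.2 -91.4  60. ] tool [100.3 -15.   41.8]
gFarTopR jig [   0.2 -116.8   60. ] tool [100.3  10.5  41.8]
gFarBotL jig [   1.3 -101.    50. ] tool [101.4  -5.4  51.8]
gFarBotR jig [   0.7 -106.9   50. ] tool [100.8   0.5  51.8]
chL jig [  2.8 -83.7  72. ] tool [102.9 -22.6  29.8]
chR jig [   2.8 -123.9   72. ] tool [102.9  17.5  29.8]
deckL jig [-25.7 -82.1  50. ] tool [ 74.4 -24.2  51.8]
deckR jig [ -25.7 -125.6   50. ] tool [74.4 19.3 51.8]
tongueL jig [ 25.1 -81.3  74. ] tool [125.2 -25.1  27.8]
tongueR jig [  25.1 -126.2   74. ] tool [125.2  19.9  27.8]
deckFrL jig [-90.9 -82.7  50. ] tool [  9.2 -23.6  51.8]
deckFrR jig [ -90.5 -126.5   50. ] tool [ 9.7 20.2 51.8]
tip jig [ -44.7 -106.3  105. ] tool [55.4 -0.  -3.2]
shL jig [ -51.1 -101.5  105. ] tool [49.  -4.8 -3.2]
shR jig [ -51.1 -111.   105. ] tool [49.   4.7 -3.2]
shL2 jig [ -87.4 -102.3  105. ] tool [12.7 -4.  -3.2]
shR2 jig [ -87.4 -110.6  105. ] tool [12.7  4.3 -3.2]
```

Call:
play_rows(targets=[{"dx":0.005,"dy":-0.0024,"dz":0,"spin":0,"hand":0},{"dx":0.005,"dy":0,"dz":0.01,"spin":0,"hand":0},{"dx":0.004,"dy":0,"dz":0.01,"spin":0,"hand":0},{"dx":0,"dy":0,"dz":0.01,"spin":0,"hand":0},{"dx":0,"dy":0,"dz":0.01,"spin":0,"hand":0},{"dx":0,"dy":0,"dz":0.006,"spin":0,"hand":0},{"dx":0,"dy":0,"dz":0,"spin":0,"hand":0},{"dx":0,"dy":0,"dz":0,"spin":0,"hand":0},{"dx":0,"dy":0,"dz":0,"spin":0,"hand":0},{"dx":0,"dy":0,"dz":0,"spin":0,"hand":0}])

```text
clock: 21.1
tcp_pos: [530.9, -22.4, 56.3]
tool_rot: [3.135, 0.194, 0.001]
force: [-0.0, 0.2, -1.0]
width: 7.7
```

```bash
sed -i 's/^O=.*/J=R.from_rotvec([0,0,.12376]);O=np.array([603.4,90.36,0])+J.apply([2.1,1.2,0])/' st.py
python3 - <<'E'
from st import *
f,s=grab("wrist"); show(s); save(f,"w13.png",(240,50,410,310),2.3); 
save(f,"w13c.png",(250,50,390,190),4.2)
E
```

```text
t 21.1 tcp [530.9 -22.4  56.3] jig [ -88.  -104.1   56.3] w 7.7 F [-0.   0.2 -1. ] toolx yaw 0.1238 z [ 8.e-04 -2.e-04 -1.e+00]
```

View pics/w13c.png

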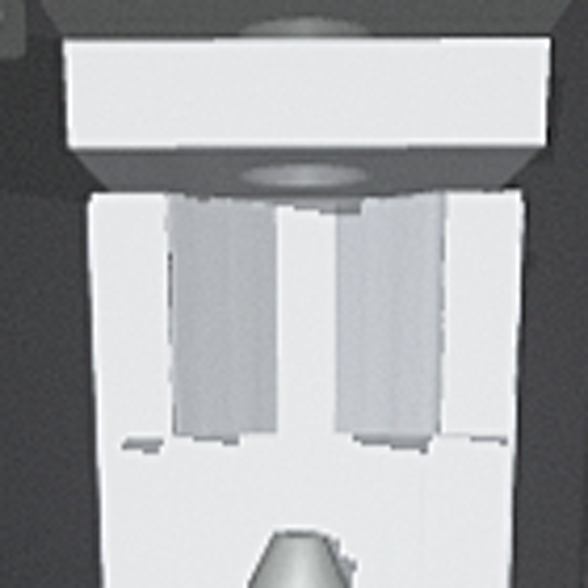

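View pics/w13.png

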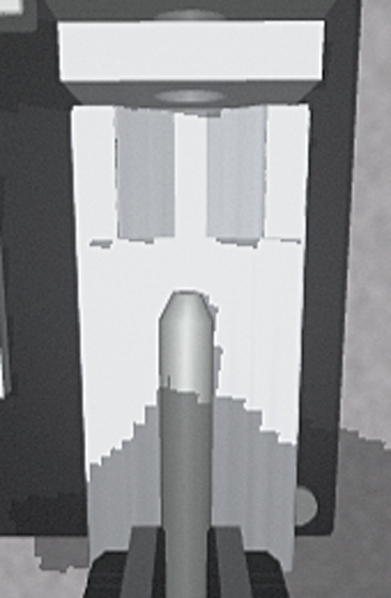

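Run:
```python
from st import *
f,s=grab("wrist")
T=R.from_rotvec(s["tool_rot"]).as_matrix()
q=lambda x,y:(250+(x+.5)/4.2-.5,50+(y+.5)/4.2-.5)
def pr(n,uv,z):
    P=ray(f,uv,z,s); print(n,"jig",toj(P)[0].round(1),"tool",(T.T@(P-s["tcp_pos"])).round(2)); return (T.T@(P-s["tcp_pos"]))[1]
for n,a,b,y,z in [("gTop",174,438,433,60),("gBot",277,336,433,50),("gFarTop",171,443,200,60),("gFarBot",276,336,206,50),("ch",70,547,148,72),("ch2",64,549,40,72),("deck",103,511,560,50),("hole",243,367,175,55),("tip",271,325,535,59.5)]:
    print(n,round((pr(n,q(a,y),z)+pr(n,q(b,y),z))/2,2))
```

```text
gTop jig [-22.9 -92.   60. ] tool [ 65.13 -12.13  -3.71]
gTop jig [ -22.9 -117.6   60. ] tool [65.11 13.57 -3.71]
gTop 0.72
gBot jig [ -23.1 -101.8   50. ] tool [64.86 -2.24  6.29]
gBot jig [ -23.1 -108.    50. ] tool [64.85  3.92  6.29]
gBot 0.84
gFarTop jig [ -1.8 -92.2  60. ] tool [ 86.17 -11.88  -3.7 ]
gFarTop jig [  -1.9 -117.5   60. ] tool [86.15 13.47 -3.69]
gFarTop 0.8
gFarBot jig [  -1.2 -101.8   50. ] tool [86.84 -2.23  6.31]
gFarBot jig [  -1.2 -107.8   50. ] tool [86.84  3.77  6.31]
gFarBot 0.77
ch jig [  0.7 -84.8  72. ] tool [ 88.76 -19.29 -15.7 ]
ch jig [   0.7 -125.    72. ] tool [ 88.73  20.96 -15.69]
ch 0.84
ch2 jig [  9.  -84.7  72. ] tool [ 96.97 -19.41 -15.69]
ch2 jig [   8.9 -124.8   72. ] tool [ 96.94  20.73 -15.68]
ch2 0.66
deck jig [-36.3 -83.2  50. ] tool [ 51.72 -20.9    6.27]
deck jig [ -36.3 -126.8   50. ] tool [51.68 22.71  6.29]
deck 0.91
hole jig [  1.  -98.8  55. ] tool [89.01 -5.32  1.31]
hole jig [   1.  -110.7   55. ] tool [89.    6.59  1.31]
hole 0.64
tip jig [ -32.7 -101.3   59.5] tool [55.27 -2.75 -3.22]
tip jig [ -32.7 -106.7   59.5] tool [55.26  2.63 -3.22]
tip -0.06
```

Call:
play_rows(targets=[{"dx":0,"dy":0.0008,"dz":0.002,"spin":0,"hand":0},{"dx":0,"dy":0,"dz":0.002,"spin":0,"hand":0},{"dx":0,"dy":0,"dz":0,"spin":0,"hand":0},{"dx":0,"dy":0,"dz":0,"spin":0,"hand":0},{"dx":0.003,"dy":0,"dz":0,"spin":0,"hand":0},{"dx":0.003,"dy":0,"dz":0,"spin":0,"hand":0},{"dx":0.003,"dy":0,"dz":0,"spin":0,"hand":0},{"dx":0.003,"dy":0,"dz":0,"spin":0,"hand":0},{"dx":0.003,"dy":0,"dz":0,"spin":0,"hand":0},{"dx":0.003,"dy":0,"dz":0,"spin":0,"hand":0}])

```text
clock: 22.2
tcp_pos: [548.9, -20.8, 51.8]
tool_rot: [-3.136, -0.194, 0.0]
force: [-0.5, 0.4, -1.4]
width: 8.2
```

Run:
```python
from st import *
f,s=grab("wrist"); show(s); save(f,"w14.png",(240,50,410,310),2.3);
```

```text
t 22.2 tcp [548.9 -20.8  51.8] jig [ -69.9 -104.8   51.8] w 8.2 F [-0.5  0.4 -1.4] toolx yaw 0.1239 z [-1.e-04 -0.e+00 -1.e+00]
```

View pics/w14.png

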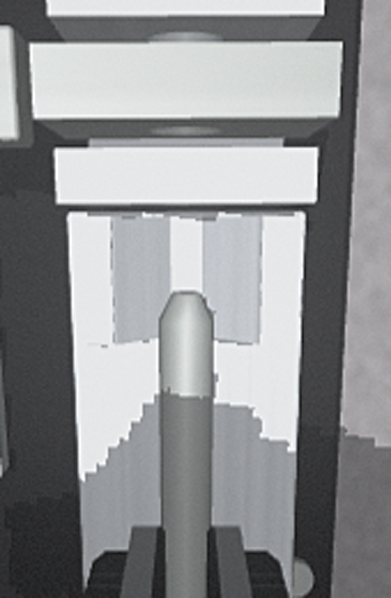

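Call:
play_rows(targets=[{"dx":0.004,"dy":0,"dz":0,"spin":0,"hand":0},{"dx":0.004,"dy":0,"dz":0,"spin":0,"hand":0},{"dx":0.004,"dy":0,"dz":0,"spin":0,"hand":0},{"dx":0.003,"dy":0,"dz":0,"spin":0,"hand":0},{"dx":0.003,"dy":0,"dz":0,"spin":0,"hand":0},{"dx":0.003,"dy":0,"dz":0,"spin":0,"hand":0},{"dx":0.003,"dy":0,"dz":0,"spin":0,"hand":0},{"dx":0,"dy":0,"dz":0,"spin":0,"hand":0},{"dx":0,"dy":0,"dz":0,"spin":0,"hand":0},{"dx":0,"dy":0,"dz":0,"spin":0,"hand":0}])

```text
clock: 23.25
tcp_pos: [572.4, -17.9, 51.9]
tool_rot: [-3.136, -0.194, 0.0]
force: [1.0, 0.6, -1.0]
width: 8.1
```

Run:
```python
from st import *
f,s=grab("wrist"); show(s); save(f,"w15.png",(240,50,410,310),2.3);
```

```text
t 23.25 tcp [572.4 -17.9  51.9] jig [ -46.3 -104.8   51.9] w 8.1 F [ 1.   0.6 -1. ] toolx yaw 0.1237 z [-2.e-04  0.e+00 -1.e+00]
```

View pics/w15.png

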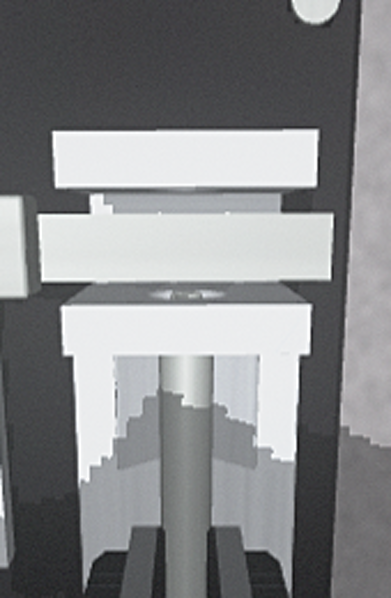

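Call:
play_rows(targets=[{"dx":0.003,"dy":0,"dz":0,"spin":0,"hand":0},{"dx":0.003,"dy":0,"dz":0,"spin":0,"hand":0},{"dx":0.002,"dy":0,"dz":0,"spin":0,"hand":0},{"dx":0,"dy":0,"dz":0,"spin":0,"hand":0},{"dx":0,"dy":0,"dz":0,"spin":0,"hand":0.03},{"dx":0,"dy":0,"dz":0,"spin":0,"hand":0.03},{"dx":0,"dy":0,"dz":0,"spin":0,"hand":0.03},{"dx":0,"dy":0,"dz":0,"spin":0,"hand":0.03},{"dx":0,"dy":0,"dz":-0.01,"spin":0,"hand":0.03},{"dx":0,"dy":0,"dz":-0.02,"spin":0,"hand":0.03}])

```text
clock: 24.3
tcp_pos: [579.8, -16.8, 81.6]
tool_rot: [-3.135, -0.194, 0.004]
force: [-0.3, 0.5, -0.1]
width: 30.3
```

Call:
play_rows(targets=[{"dx":0,"dy":0,"dz":-0.03,"spin":0,"hand":0.03},{"dx":-0.021,"dy":0,"dz":0,"spin":0,"hand":0},{"dx":-0.021,"dy":0,"dz":0,"spin":0,"hand":0},{"dx":0,"dy":0,"dz":0,"spin":0,"hand":0},{"dx":0,"dy":0,"dz":0,"spin":0,"hand":0},{"dx":0,"dy":0,"dz":0,"spin":0,"hand":0},{"dx":0,"dy":0,"dz":0,"spin":0,"hand":0},{"dx":0,"dy":0,"dz":0,"spin":0,"hand":0},{"dx":0,"dy":0,"dz":0,"spin":0,"hand":0},{"dx":0,"dy":0,"dz":0,"spin":0,"hand":0}])

```text
clock: 25.3
tcp_pos: [538.8, -22.1, 111.8]
tool_rot: [-3.136, -0.194, 0.0]
force: [0.1, -0.6, 0.4]
width: 0.2
```

Run:
```python
from st import *
f,s=grab("wrist"); show(s); save(f,"w16.png",k=1.25)
```

```text
t 25.3 tcp [538.8 -22.1 111.8] jig [ -80.1 -104.8  111.8] w 0.2 F [ 0.1 -0.6  0.4] toolx yaw 0.1238 z [-2.e-04  0.e+00 -1.e+00]
```

View pics/w16.png

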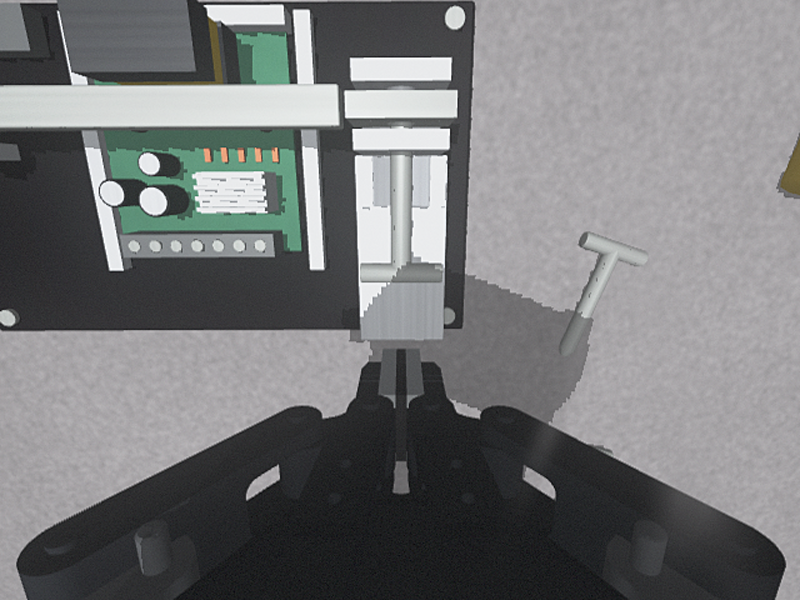

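Call:
play_rows(targets=[{"dx":-0.003,"dy":0,"dz":0.02,"spin":0,"hand":0},{"dx":0,"dy":0,"dz":0.02,"spin":0,"hand":0},{"dx":0,"dy":0,"dz":0.012,"spin":0,"hand":0},{"dx":0,"dy":0,"dz":0.007,"spin":0,"hand":0},{"dx":0,"dy":0,"dz":0,"spin":0,"hand":0},{"dx":0.004,"dy":0,"dz":0,"spin":0,"hand":0},{"dx":0.004,"dy":0,"dz":0,"spin":0,"hand":0},{"dx":0.003,"dy":0,"dz":0,"spin":0,"hand":0},{"dx":0.003,"dy":0,"dz":0,"spin":0,"hand":0},{"dx":0.003,"dy":0,"dz":0,"spin":0,"hand":0}])

```text
clock: 26.35
tcp_pos: [552.7, -20.3, 53.1]
tool_rot: [3.135, 0.195, -0.001]
force: [-2.3, -0.9, 3.3]
width: -0.1
```

Run:
```python
from st import *
f,s=grab("wrist"); show(s); save(f,"w17.png",k=1.25)
```

```text
t 26.35 tcp [552.7 -20.3  53.1] jig [ -66.1 -104.8   53.1] w -0.1 F [-2.3 -0.9  3.3] toolx yaw 0.1239 z [-4.e-04 -1.e-04 -1.e+00]
```

View pics/w17.png

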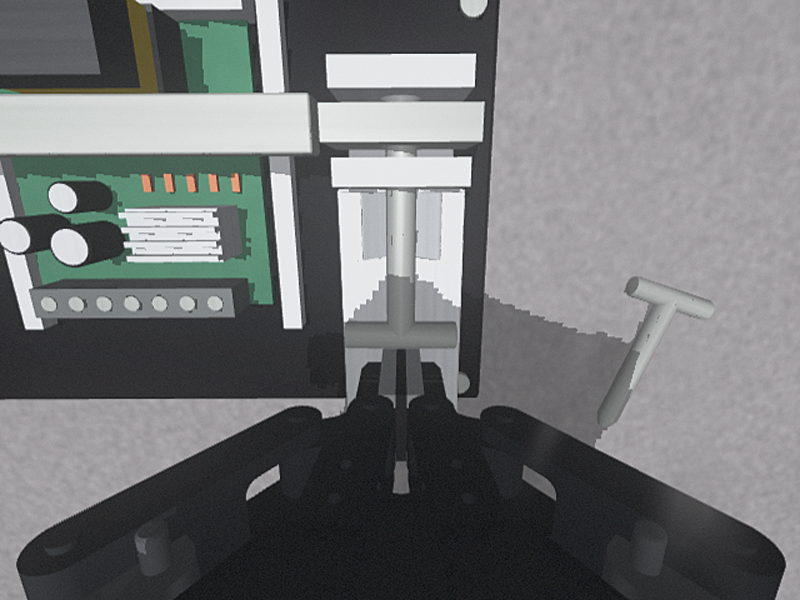

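Call:
play_rows(targets=[{"dx":0.002,"dy":0,"dz":0,"spin":0,"hand":0},{"dx":0.002,"dy":0,"dz":0,"spin":0,"hand":0},{"dx":0.002,"dy":0,"dz":0,"spin":0,"hand":0},{"dx":0.002,"dy":0,"dz":0,"spin":0,"hand":0},{"dx":0.002,"dy":0,"dz":0,"spin":0,"hand":0},{"dx":0.002,"dy":0,"dz":0,"spin":0,"hand":0},{"dx":0.002,"dy":0,"dz":0,"spin":0,"hand":0},{"dx":0.002,"dy":0,"dz":0,"spin":0,"hand":0},{"dx":0.002,"dy":0,"dz":0,"spin":0,"hand":0},{"dx":0.001,"dy":0,"dz":0,"spin":0,"hand":0}])

```text
clock: 27.4
tcp_pos: [571.6, -18.0, 52.9]
tool_rot: [3.136, 0.194, -0.0]
force: [-3.7, -1.0, 5.1]
width: 0.1
```

Call:
play_rows(targets=[{"dx":0.001,"dy":0,"dz":0,"spin":0,"hand":0},{"dx":0.001,"dy":0,"dz":0,"spin":0,"hand":0},{"dx":0.001,"dy":0,"dz":0,"spin":0,"hand":0},{"dx":0.001,"dy":0,"dz":0,"spin":0,"hand":0},{"dx":0,"dy":0,"dz":0,"spin":0,"hand":0},{"dx":0,"dy":0,"dz":0,"spin":0,"hand":0},{"dx":0,"dy":0,"dz":0,"spin":0,"hand":0},{"dx":0,"dy":0,"dz":0,"spin":0,"hand":0},{"dx":0,"dy":0,"dz":0,"spin":0,"hand":0},{"dx":0,"dy":0,"dz":0,"spin":0,"hand":0}])

```text
clock: 28.4
tcp_pos: [575.5, -17.5, 52.8]
tool_rot: [-3.136, -0.194, -0.0]
force: [-2.7, 0.2, 3.5]
width: -0.4
```

Run:
```python
from st import *
f,s=grab("wrist"); show(s); save(f,"w18.png",(240,60,410,310),2.3)
```

```text
t 28.4 tcp [575.5 -17.5  52.8] jig [ -43.1 -104.8   52.8] w -0.4 F [-2.7  0.2  3.5] toolx yaw 0.1238 z [ 1.e-04  0.e+00 -1.e+00]
```

View pics/w18.png

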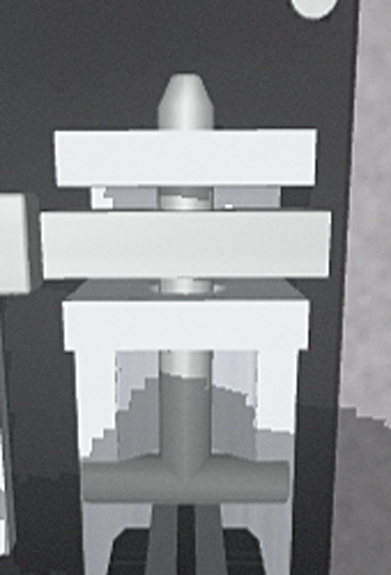

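Call:
play_rows(targets=[{"dx":0.001,"dy":0,"dz":0,"spin":0,"hand":0},{"dx":0.001,"dy":0,"dz":0,"spin":0,"hand":0},{"dx":0,"dy":0,"dz":0,"spin":0,"hand":0},{"dx":0,"dy":0,"dz":0,"spin":0,"hand":0},{"dx":0,"dy":0,"dz":0,"spin":0,"hand":0},{"dx":0,"dy":0,"dz":0,"spin":0,"hand":0},{"dx":0,"dy":0,"dz":0,"spin":0,"hand":0},{"dx":0,"dy":0,"dz":0,"spin":0,"hand":0},{"dx":0,"dy":0,"dz":0,"spin":0,"hand":0},{"dx":0,"dy":0,"dz":0,"spin":0,"hand":0}])

```text
clock: 29.45
tcp_pos: [576.0, -17.4, 52.8]
tool_rot: [-3.136, -0.195, 0.006]
force: [-9.3, -2.9, 6.7]
width: 0.4
```

Call:
play_rows(targets=[{"dx":0.001,"dy":0,"dz":0,"spin":0,"hand":0},{"dx":0.001,"dy":0,"dz":0,"spin":0,"hand":0},{"dx":0,"dy":0,"dz":0,"spin":0,"hand":0},{"dx":0,"dy":0,"dz":0,"spin":0,"hand":0},{"dx":0,"dy":0,"dz":0,"spin":0,"hand":0},{"dx":0,"dy":0,"dz":0,"spin":0,"hand":0},{"dx":0,"dy":0,"dz":0,"spin":0,"hand":0},{"dx":0,"dy":0,"dz":0,"spin":0,"hand":0},{"dx":0,"dy":0,"dz":0,"spin":0,"hand":0},{"dx":0,"dy":0,"dz":0,"spin":0,"hand":0}])

```text
clock: 30.45
tcp_pos: [576.3, -17.3, 52.7]
tool_rot: [-3.135, -0.195, 0.012]
force: [-17.6, -3.8, 12.7]
width: -0.1
```

Call:
play_rows(targets=[{"dx":-0.006,"dy":0,"dz":0,"spin":0,"hand":0},{"dx":-0.01,"dy":0,"dz":0,"spin":0,"hand":0},{"dx":-0.01,"dy":0,"dz":-0.02,"spin":0,"hand":0},{"dx":-0.01,"dy":0,"dz":-0.04,"spin":0,"hand":0},{"dx":0,"dy":0,"dz":-0.04,"spin":0,"hand":0},{"dx":0,"dy":0,"dz":0,"spin":0,"hand":0},{"dx":0,"dy":0,"dz":0,"spin":0,"hand":0},{"dx":0,"dy":0,"dz":0,"spin":0,"hand":0},{"dx":0,"dy":0,"dz":0,"spin":0,"hand":0},{"dx":0,"dy":0,"dz":0,"spin":0,"hand":0}])

```text
clock: 31.45
tcp_pos: [543.5, -21.4, 151.9]
tool_rot: [-3.135, -0.194, 0.003]
force: [0.2, 0.6, -0.2]
width: 0.2
```

Run:
```python
from st import *
f,s=grab("wrist"); show(s); save(f,"w20.png",k=1.25)
save(f,"w20c.png",(270,30,370,240),2.8)
f,s=grab("scene"); save(f,"s20.png",(270,190,430,310),5)
```

```text
t 31.45 tcp [543.5 -21.4 151.9] jig [ -75.4 -104.7  151.9] w 0.2 F [ 0.2  0.6 -0.2] toolx yaw 0.1238 z [-1.7e-03  5.0e-04 -1.0e+00]
```

View pics/w20.png

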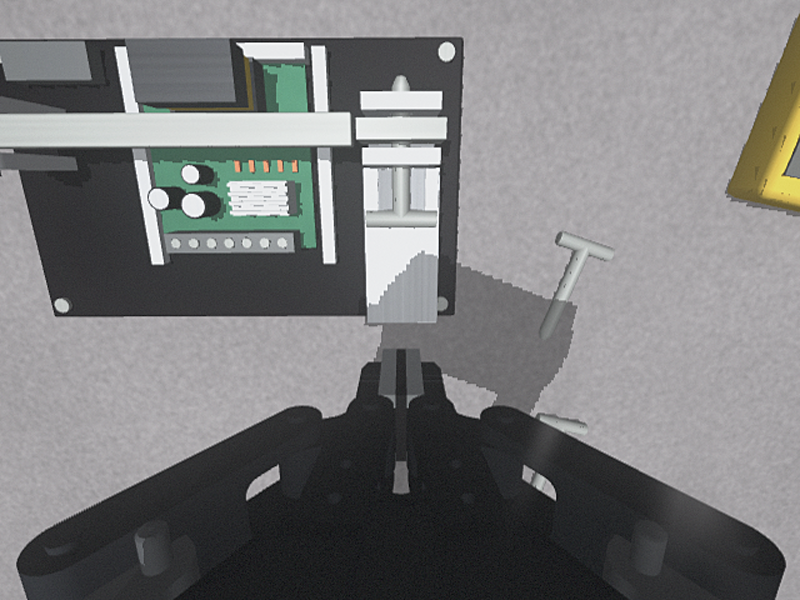

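View pics/w20c.png

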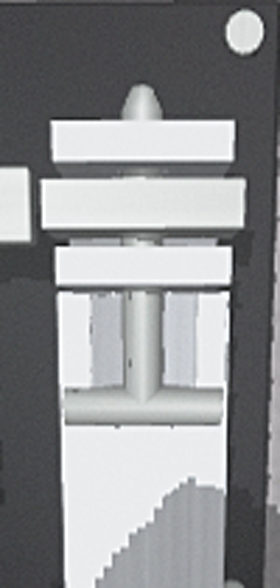

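View pics/s20.png

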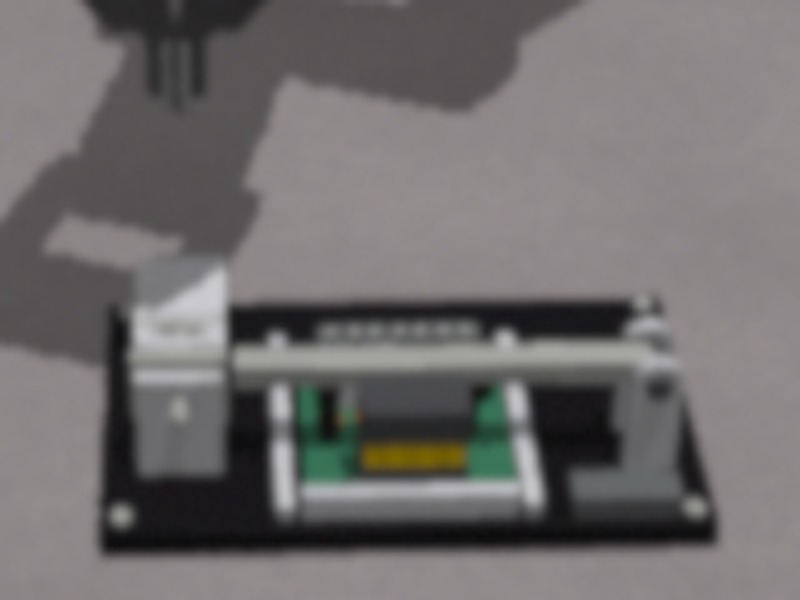

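Run:
```python
from st import *
f,s=grab("wrist"); 
w=lambda x,y:((x+.5)/1.25-.5,(y+.5)/1.25-.5)
c=lambda x,y:(270+(x+.5)/2.8-.5,30+(y+.5)/2.8-.5)
for n,p,z in [("tip",c(142,86),56),("handle back edge",c(143,424),54),("handle front",c(90,388),56),("blockL front bottom",w(168,252),20),("blockR",w(293,249),20),("board corner R",w(316,246),20),("block top front R",w(293,250),38),("transf? board rear R",w(303,65),20)]:
    print(n,toj(ray(f,p,z,s)).round(1))
save(f,"w21.png",(90,20,270,220),3)
```

```text
tip [[  45.5 -104.7   56. ]]
handle back edge [[ -32.9 -104.9   54. ]]
handle front [[-23.6 -91.4  56. ]]
blockL front bottom [[-53.5  51.6  20. ]]
blockR [[-51.5 -32.5  20. ]]
board corner R [[-49.5 -48.   20. ]]
block top front R [[-49.2 -37.1  38. ]]
transf? board rear R [[ 59.  -46.5  20. ]]
```

View pics/w21.png

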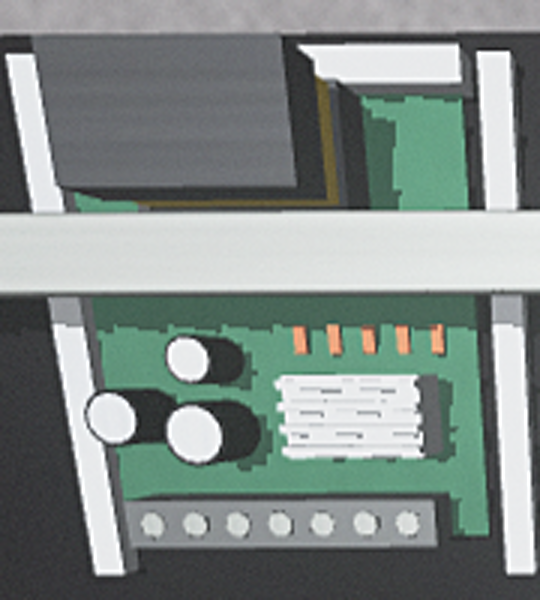

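Run:
```python
from st import *
f,s=grab("top"); save(f,"t22.png")
print(s["force"].round(1)); print(ctrl.close_job())
```

```text
[ 0.3 -0.3 -0.9]
the job is handed in; nothing more can be done
None
```

View pics/t22.png

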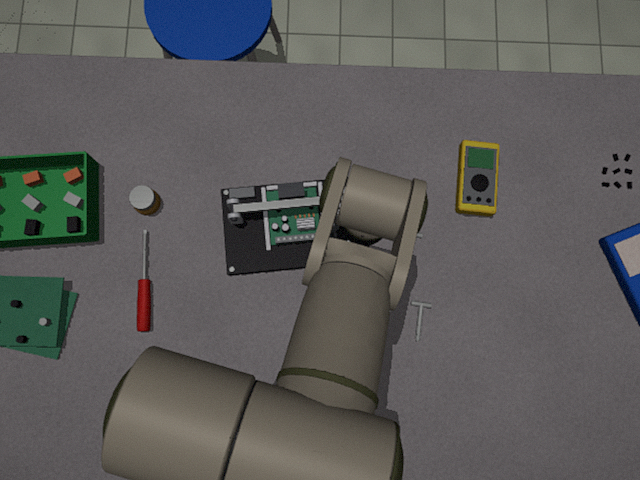

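The job is handed in at about 31.6 s of the 64 s. I pushed the board home, swung the clamp bar down, then laid the right-most T-pin on the deck and pushed it in until its handle met the guide. I then backed the arm clear.

Last checks:
- **Board:** it stopped moving under about 17 N. Its front edge measured at jig x ≈ -49.5 mm (target -50) and its rear edge at about 59 mm (stop at 60). I could only read the right side, because the terminal block hides the front-left corner. The block's front edge looked square.
- **Bar:** the fingertips stopped at z = 71.9 mm (target 72) under about 15 N, and the bar stayed down afterwards.
- **Pin:** the tip measured at jig x ≈ 45.5 mm (target 45), and the handle's front face at about -23.6 mm (guide end at -23). The push stopped moving at about 22 N. The pin stayed put when I let go.
- **Surroundings:** the meter, tin and screwdriver look unmoved in the top view. The arm was touching nothing, with the wrist force at about 0 N.

Two readings disagreed on the way:
- **Jig position:** the top camera put the jig about 2 mm off from the wrist camera. I used the wrist camera's value for the pin.
- **Grip width:** the gripper read about 8 mm on the 10 mm shank. I regripped twice, and the hold stayed firm.

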